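Pack the stain pots, lid the box and lock it home

TASK

Clearing up the workbench: turn the orange clamp knob to swing its steel bar out of the way, stand every stain pot upright in the divided box, one to a cell, then put the blue lid squarely on so that it sits all the way down on the ledge. Then push the box fully home along its base and turn the knob back until the bar lies straight across behind the box, so that it cannot slide out; leave the other tools where they are.

Things in the scene. Friction and masses are not known exactly. Their poses are not given: they have to be found in the camera images.
- station: Fixed plywood base, 200 x 320 x 12 mm, on the bench to the robot's right; origin under its centre, z up. The box slides on it along the base's y axis; home is the -y end, where a wooden end stop stands. The clamp's post (26 mm across) stands at x=+112, y=+36 mm in this frame (far side).
- carriage (a joint): Slide of the divided wooden box along the station's +y, m: 0 is fully home against its stop, 0.125 fully out. Moves freely with about 3 N; starts out. The box is 172 x 172 mm outside up to 40 mm above its underside; from there a thin rim 148 x 148 mm outside (4 mm wall) rises to 58 mm, so a 12 mm wide ledge runs round outside the rim. Its underside is 17 mm above the bench.
- box_floor (a point): Centre of the box's inner floor, 25 mm above the bench, moving with the box; axes parallel to the station's (z up). The ledge is 32 mm and the rim 50 mm above this point. The box's pushing face on its +y side is 86 mm from here. The seated lid's origin is 32 mm above it. When the slide is home this point is at y=-60 mm in the station's frame.
- clamp (a joint): Turn of the clamp, rad, growing anticlockwise seen from above: 0 to 0.35 bar swung out of the way (pointing along the slide, away from the home end), 1.92 bar straight across the slide, right behind the home box and its lid; stops at 0 and 2.0. It starts across above the drawn-out box, in the way of the pots and the lid. Stiff, about 0.06 N m, stays where left.
- clamp_grip (a point): Centre of the orange grip of the clamp knob, on the vertical turning axis, 140 mm above the bench. Grip block 46 mm long (along this point's x), 15 mm wide, 30 mm high (15 mm above and below this point). x points along the steel bar, which runs 85 mm out from the axis, 14 mm wide, at 85 to 101 mm above the bench.
- lid: Blue square cover, loose, open below: 164 x 164 mm outside, 156 mm inside, 57 mm high, 5 mm top and 4 mm walls, 0.35 kg; origin at the centre of its lower rim, z up. On top a dark wooden grip, 90 mm long (lid's x), 18 mm wide (lid's y), from 57 to 87 mm above the origin. It goes over the box's rim with 4 mm play a side and stands on the ledge, any of the four ways round.
- cell0 (a point): Floor centre of one of the four cells of the box, at x=-36, y=-36 mm from box_floor; each cell 68 x 68 mm, dividers 42 mm above the floor.
- cell1 (a point): Floor centre of one of the four cells of the box, at x=-36, y=+36 mm from box_floor; each cell 68 x 68 mm, dividers 42 mm above the floor.
- cell2 (a point): Floor centre of one of the four cells of the box, at x=+36, y=-36 mm from box_floor; each cell 68 x 68 mm, dividers 42 mm above the floor.
- cell3 (a point): Floor centre of one of the four cells of the box, at x=+36, y=+36 mm from box_floor; each cell 68 x 68 mm, dividers 42 mm above the floor.
- pot0: Amber stain pot with a white screw cap (may be absent): body 56 mm across and 52 mm high, shoulder up to 58 mm, cap 34 mm across from 58 to 80 mm; about 0.22 kg; origin under its centre, z up.
- pot1: Amber stain pot with a black screw cap (may be absent): body 56 mm across and 52 mm high, shoulder up to 58 mm, cap 34 mm across from 58 to 80 mm; about 0.22 kg; origin under its centre, z up.
- pot2: Amber stain pot with a white screw cap (may be absent): body 56 mm across and 52 mm high, shoulder up to 58 mm, cap 34 mm across from 58 to 80 mm; about 0.22 kg; origin under its centre, z up.
- pot3: Amber stain pot with a black screw cap (may be absent): body 56 mm across and 52 mm high, shoulder up to 58 mm, cap 34 mm across from 58 to 80 mm; about 0.22 kg; origin under its centre, z up.
- sharpener: Bystander: light-blue desk pencil sharpener, 75 x 60 x 64 mm; origin underneath.
- plane: Bystander: dark wooden hand plane, 190 x 58 x 72 mm; origin underneath.
- file: Bystander: brass-coloured file with a blue handle, 220 mm long; origin underneath.
- bar_clamp_a: Bystander: black bar clamp with orange pads lying flat, 340 mm long, 30 mm high; origin underneath.
- bar_clamp_b: Bystander: a second black bar clamp with orange pads; origin underneath.
- sanding_block: Bystander: cork sanding block, 100 x 60 x 35 mm; origin underneath.
- pencil: Bystander: green pencil, 170 mm long; origin underneath.
There are look-alikes about, which are no part of the job. Leave any red look-alike of the pot3 alone.

How it is judged:
On the way, in this order (a step that is already met when the one before it is completed fails the run):
1. every pot stands upright in a cell of the box ((horizontal distance between pot0 and cell0 below 0.013 m or horizontal distance between pot0 and cell1 below 0.013 m or horizontal distance between pot0 and cell2 below 0.013 m or horizontal distance between pot0 and cell3 below 0.013 m) and z of each of pot0, pot1, pot2, pot3 in the frame of box_floor below 0.006 m and angle between each of pot0, pot1, pot2, pot3's own z axis and vertical below 0.12 rad and (horizontal distance between pot1 and cell0 below 0.013 m or horizontal distance between pot1 and cell1 below 0.013 m or horizontal distance between pot1 and cell2 below 0.013 m or horizontal distance between pot1 and cell3 below 0.013 m) and (horizontal distance between pot2 and cell0 below 0.013 m or horizontal distance between pot2 and cell1 below 0.013 m or horizontal distance between pot2 and cell2 below 0.013 m or horizontal distance between pot2 and cell3 below 0.013 m) and (horizontal distance between pot3 and cell0 below 0.013 m or horizontal distance between pot3 and cell1 below 0.013 m or horizontal distance between pot3 and cell2 below 0.013 m or horizontal distance between pot3 and cell3 below 0.013 m)), for 0.2 s.
2. the lid is seated on the loaded box (all of step 1 and horizontal distance between lid and box_floor below 0.01 m and z of lid in the frame of box_floor between 0.025 and 0.037 m and angle between lid's own z axis and vertical below 0.05 rad), for 0.2 s.
3. the lidded box is home and the clamp bar lies across behind it (all of step 2 and value of joint carriage below 0.006 m and value of joint clamp above 1.72 rad), for 0.2 s.
At the end, for the whole second after the job is handed in: Each pot present is upright (7 degrees) on a cell floor (within 13 mm of its centre); the lid is level on the ledge (5 mm in height, 10 mm sideways); the box is within 6 mm of home; the clamp bar is within 11 degrees of straight across (joint above 1.72 rad); all at rest (all of step 3 and linear speed of lid below 0.02 m/s and velocity of joint carriage below 0.01 m/s); the robot touches nothing.
It fails at once if one of the other tools is moved by more than 40 mm (distance of any of sharpener, plane, file, bar_clamp_a, bar_clamp_b, sanding_block, pencil from where it was at the start of the episode above 0.04 m).
Of pot0, pot1, pot2, pot3 only 2 to 4 are there at a start; the rules pass over those that are not, and their reading is None.
At some moment in a run one of pot0, pot1, pot2, pot3, lid may be knocked a few centimetres aside while the robot is not near it.
It also fails if it takes over 200 s, if anything falls off the work surface, if the arm or the gripper's body presses on something with over 40 N, if the wrist force passes 120 N, or if a joint passes its speed limit or range.

ROBOT

A 6-joint arm with a two-finger parallel gripper is mounted at the origin on the work surface. World frame = base frame: x ahead of the robot, y to its left, z up, the work surface at z = 0. Lengths are in m, angles in rad, forces in N, time in s.
With the tool pointing down it reaches from about 0.375 to 0.9 m from the base axis. Payload 3.1 kg.
Tool frame: the origin (TCP) lies between the finger pads; the fingertips stand 8 mm ahead of it and the grasp point (between the pads) lies 11 mm behind it (manip.tip_extent is the distance from the TCP to the fingertips, in m); z points along the fingers, x is the direction in which the jaws open and shut, and the axes are right-handed (so a half turn about z gives the same grasp; the last joint's range is limited). The gripper opens to 85 mm and grips with 20 to 120 N. Pads are 22 mm wide; open, the fingers measure 114 mm over their backs; the gripper's body (76 mm by 85 mm) begins 54 mm behind the grasp point. The pads swing forward as they close: fully open they stand 13 mm farther back than shut.
Start: joints at [-1.317, 0.527, 1.433, -0, 1.181, -0.178], TCP at [0.262, -0.567, 0.239] pointing down, gripper open.
Joint ranges: [-3.08, 3.08], [-0.75, 2.2], [0.22, 2.44], [-1.43, 4.57], [0, 2.65], [-2.85, 2.85]. Speed limits (rad/s): [2.79, 2.79, 3.14, 3.14, 3.14, 3.14].

INTERFACE

Orientations are given as a unit quaternion [x, y, z, w].
In Python, from station import manip gives the robot as it stands.
- The arm moves only by the tool move_arm, never from a script. Its argument "deltas" is a list that holds one entry, the list of rows, each a list of 4 numbers: the shift along the tool's x, y, z in m, then the turn about the tool's z in degrees. A call has 1 to 20 rows; each row is the pose to reach, as a shift and turn from the pose measured when the call began, along the tool's axes at that moment; what a row does not reach only later rows make up. A row lasts 1/12 s, in which the tool goes at most 41.7 mm and 7.16 degrees, less where a joint would pass 70% of its speed; a pose out of reach is approached as far as the arm can. A call with a gripper value outside its range is refused whole. "gripper" is the opening, from 0 (shut) to 1 (fully open), set as the call begins (left out, the last holds). The fingers move at their own pace and stop on an object; "squeeze" is the grip in N (left out, the last holds). Time passes only in rows, so rows that repeat a pose let the fingers close. It gives the time, the measured TCP pose, the force and the opening at its end, in the units of the state.
- manip.sense(): the state, without advancing time (a new reading comes with each control period).
- manip.snapshot(name): name is "scene" or "top" or "wrist"; returns a dict with "img" (384x512x3 uint8, red, green, blue), "vertical_fov" (degrees; the focal length in pixels is half the picture's height over the tangent of half this angle, whatever the lens; pixels are square), "cx", "cy" (the principal point, pixels), "origin" and "orientation" of the camera in the world. Camera axes: x right, y down, z forward; pixel columns grow to the right and rows downward; lengths in m; the calibration is good to about 2 mm. The wrist camera is an equidistant fisheye: a pixel r from the principal point sees the ray r / f radians off the axis. A picture is of the moment at which its call begins. There is no depth.
- manip.sign_off(): hands the job in, once; it reports no verdict.
The state is a dict: "t": time; "q": joint angles; "qd": joint speeds; "tau": joint torques, N m; "tcp_pos": TCP position; "tool_rot": TCP orientation; "force": force on the tool from outside, world axes, zero at the start; "ft_torque": the same for the moment, N m; "finger_gap": opening from 0.0 (shut) to 1.0 (fully open).
Only numpy, scipy, OpenCV 4.12 (cv2) and the standard library are available. Lean on these libraries where they do the work, as an engineer would, in place of code of your own. Each camera call takes 0.05 s, during which the arm holds its last target.

## Working session

There is one attempt and no reset: what is moved stays moved. The work goes in short steps, Python scripts to look and compute and a tool call to move; the robot and the scene stay as the last step left them, time stands still between calls to the robot, and variables do not carry over. Pictures are saved under pics/ and viewed, and the job is handed in when it is done.

Besides the shell and the picture viewer there is one more tool, called as name(argument=value, ...) on one line, values as JSON. move_arm: Moves the arm, as the interface text tells. Its arguments: {"type":"object","properties":{"deltas":{"type":"array"},"gripper":{"type":"number"},"squeeze":{"type":"number"}},"required":["deltas"]}

```bash
ls; mkdir -p pics; python3 - <<'E'
from station import manip
import cv2,numpy as np
s=manip.sense();print(s)
for n in ["scene","top","wrist"]:
    d=manip.snapshot(n);cv2.imwrite(f"pics/{n}0.png",cv2.cvtColor(d["img"],cv2.COLOR_RGB2BGR));d={k:v for k,v in d.items() if k!="img"};print(n,d)
print(manip.tip_extent)
E
```

```text
pics
{'t': 0.0, 'q': array([-1.31649492e+00,  5.28451609e-01,  1.43394476e+00,  3.24946086e-06,
        1.18139560e+00, -1.78531838e-01]), 'qd': array([ 1.09380616e-04,  1.41008880e-03, -7.18358038e-05, -8.59033342e-04,
       -1.46483949e-03,  4.97678115e-04]), 'tau': array([-4.95122492e-05, -4.42349732e+01, -1.78027457e+01, -3.12251022e-04,
        8.49163014e-03, -3.34483950e-06]), 'tcp_pos': array([ 0.26197825, -0.5666508 ,  0.23832905]), 'tool_rot': array([ 8.42449290e-01, -5.38774521e-01, -8.05447129e-04, -7.48667895e-04]), 'force': array([ 0.43696777,  0.10239839, -0.86214932]), 'ft_torque': array([ 0.04532635, -0.02725672, -0.03869378]), 'finger_gap': 1.0024166770402654}
scene {'vertical_fov': 43.033271548127374, 'cx': 251.5325767359268, 'cy': 193.0811544412208, 'origin': array([1.05042793, 0.90426674, 1.24452874]), 'orientation': array([ 0.23614523,  0.90530835, -0.34272785, -0.084793  ])}
top {'vertical_fov': 47.800976574493, 'cx': 253.36193883096232, 'cy': 189.76722530267878, 'origin': array([0.2401569 , 0.02689485, 1.58619041]), 'orientation': array([ 0.71734408, -0.68719626,  0.08114088, -0.08120915])}
wrist {'vertical_fov': 65.70646984690485, 'cx': 255.769824667136, 'cy': 195.60360921068167, 'origin': array([ 0.32155694, -0.53841981,  0.37341685]), 'orientation': array([ 0.83517685, -0.53417418, -0.07144738,  0.10969432])}
0.008
```

```bash
python3 - <<'E'
import cv2
for n in ["scene","top"]:
    i=cv2.imread(f"pics/{n}0.png");cv2.imwrite(f"pics/{n}0b.png",cv2.resize(i,(800,600),interpolation=cv2.INTER_CUBIC))
E
```

```text
(no output)
```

View pics/scene0b.png

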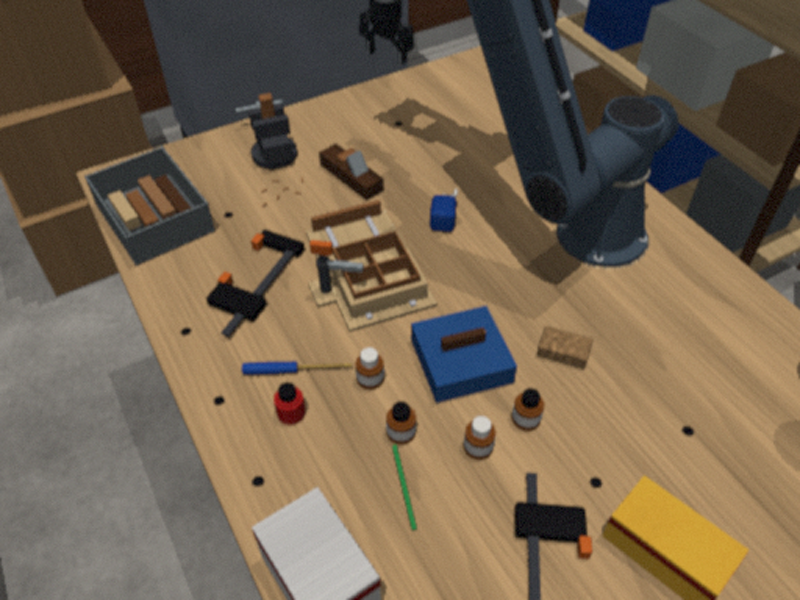

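View pics/top0b.png

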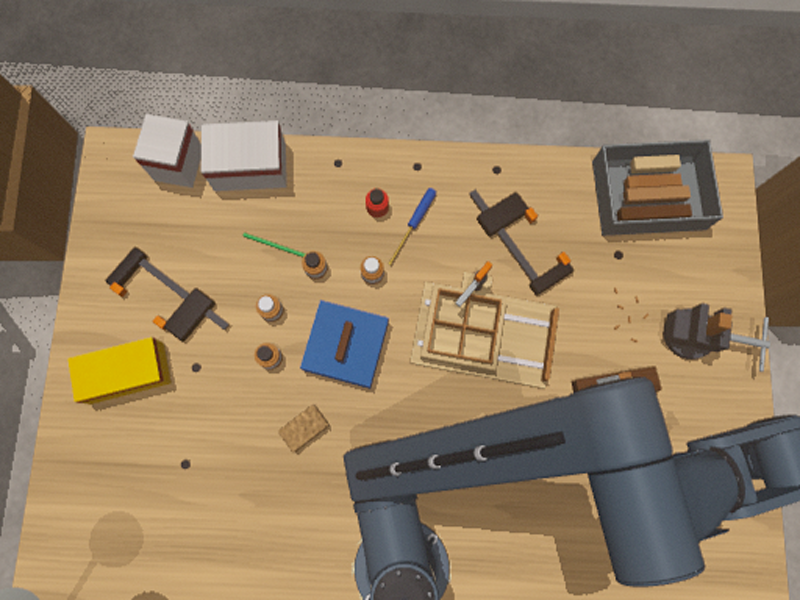

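View pics/wrist0.png

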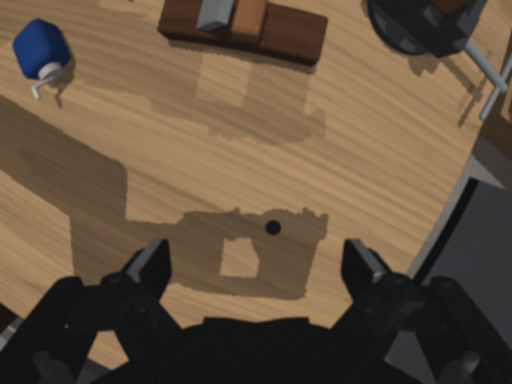

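```bash
cat > h.py <<'E'
from station import manip
import cv2,numpy as np
from scipy.spatial.transform import Rotation as R
def snap(n,save=None):
    d=manip.snapshot(n)
    d['f']=192/np.tan(np.radians(d['vertical_fov']/2));d['R']=R.from_quat(d['orientation']).as_matrix();d['n']=n
    if save: cv2.imwrite(f'pics/{save}.png',cv2.cvtColor(d['img'],cv2.COLOR_RGB2BGR))
    return d
def pt(d,u,v,z):
    x,y=u-d['cx'],v-d['cy']
    if d['n']=='wrist':
        r=np.hypot(x,y)+1e-9;a=r/d['f'];c=np.array([x/r*np.sin(a),y/r*np.sin(a),np.cos(a)])
    else: c=np.array([x/d['f'],y/d['f'],1.])
    w=d['R']@c; t=(z-d['origin'][2])/w[2]
    return d['origin']+t*w
def proj(d,p):
    c=d['R'].T@(np.asarray(p,float)-d['origin'])
    if d['n']=='wrist':
        rr=np.hypot(c[0],c[1]);a=np.arctan2(rr,c[2]);return np.array([d['cx'],d['cy']])+d['f']*a*c[:2]/(rr+1e-12)
    return np.array([d['cx'],d['cy']])+d['f']*c[:2]/c[2]
def crop(d,u0,v0,u1,v1,name,k=4):
    im=cv2.cvtColor(d['img'],cv2.COLOR_RGB2BGR)[v0:v1,u0:u1]
    cv2.imwrite(f'pics/{name}.png',cv2.resize(im,None,fx=k,fy=k,interpolation=cv2.INTER_CUBIC))
def blobs(mask,amin=10):
    n,l,st,c=cv2.connectedComponentsWithStats(mask.astype(np.uint8))
    return [(c[i],st[i]) for i in range(1,n) if st[i,4]>=amin]
def tool():
    s=manip.sense();return s,R.from_quat(s['tool_rot']).as_matrix()
def delta(target,ang=None):
    """target TCP world; ang = wanted world direction of tool x (rad); returns tool deltas"""
    s,M=tool();d=M.T@(np.asarray(target)-s['tcp_pos'])
    out=list(np.round(d,4))
    if ang is not None:
        cur=np.arctan2(M[1,0],M[0,0]);t=-(ang-cur)  # tool z down
        t=(t+np.pi/2)%np.pi-np.pi/2
        out.append(round(np.degrees(t),2))
    return out
E
python3 - <<'E'
from h import *
d=snap('top')
crop(d,150,110,300,260,'t1',4)
crop(d,250,150,370,260,'t2',6)
hsv=cv2.cvtColor(d['img'],cv2.COLOR_RGB2HSV)
H,S,V=[hsv[...,i].astype(int) for i in range(3)]
for nm,m,z in [('white',(S<40)&(V>180),.08),('dark',(V<60),.08),('blue',(H>100)&(H<125)&(S>120),.06),('orange',(H<16)&(S>200)&(V>180),.155)]:
    for c,st in blobs(m,12):
        if 100<c[1]<300 and 60<c[0]<380: print(nm,c.round(1),st,pt(d,*c,z).round(3))
E
```

```text
white [237.3 168.7] [233 165   9   9  60] [0.668 0.096 0.08 ]
white [169.7 193.8] [166 190   9   9  63] [0.565 0.332 0.08 ]
white [336.3 204.3] [323 201  28   8  83] [ 0.553 -0.261  0.08 ]
white [333.6 231. ] [319 228  29   7  87] [ 0.457 -0.252  0.08 ]
dark [311.  145.3] [306 138  14  13  26] [ 0.769 -0.169  0.08 ]
dark [326.6 141.7] [321 138  12   8  17] [ 0.786 -0.226  0.08 ]
dark [ 83.8 172.7] [ 76 162  18  21  70] [0.629 0.647 0.08 ]
dark [341.1 184.2] [339 180   7   9  14] [ 0.627 -0.279  0.08 ]
dark [125.2 206.1] [111 193  26  25  59] [0.514 0.485 0.08 ]
dark [334.7 284.9] [308 276  54  18 455] [ 0.273 -0.256  0.08 ]
dark [291.1 293.1] [278 288  29  11 190] [ 0.24  -0.108  0.08 ]
dark [264.2 298.1] [253 293  23  10 141] [ 0.219 -0.018  0.08 ]
blue [269.8 132.5] [261 121  17  25 135] [ 0.82  -0.017  0.06 ]
blue [220.1 220. ] [ 193  193   55   55 1878] [0.482 0.148 0.06 ]
orange [339.9 136.3] [337 133   7   7  27] [ 0.78  -0.26   0.155]
orange [361.  164.9] [358 162   7   7  25] [ 0.679 -0.332  0.155]
orange [309.3 172.6] [305 168  10  11  38] [ 0.644 -0.155  0.155]
orange [ 75.4 185.2] [ 73 184   6   4  13] [0.565 0.638 0.155]
orange [101.3 205.8] [ 98 203   7   7  17] [0.498 0.542 0.155]
```

View pics/t1.png

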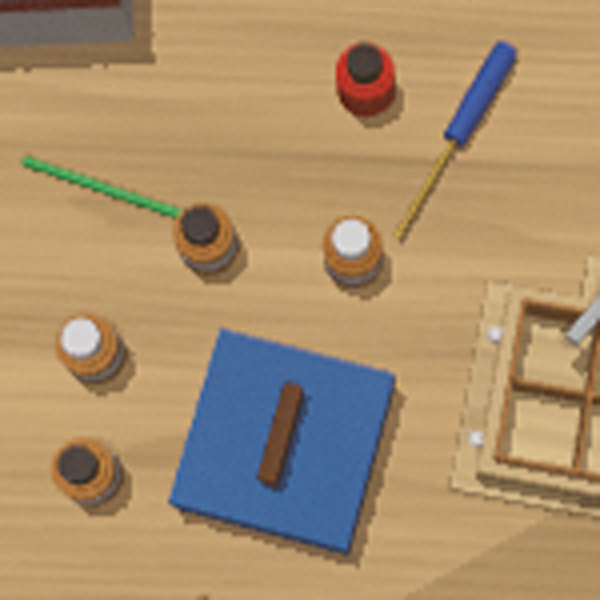

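View pics/t2.png

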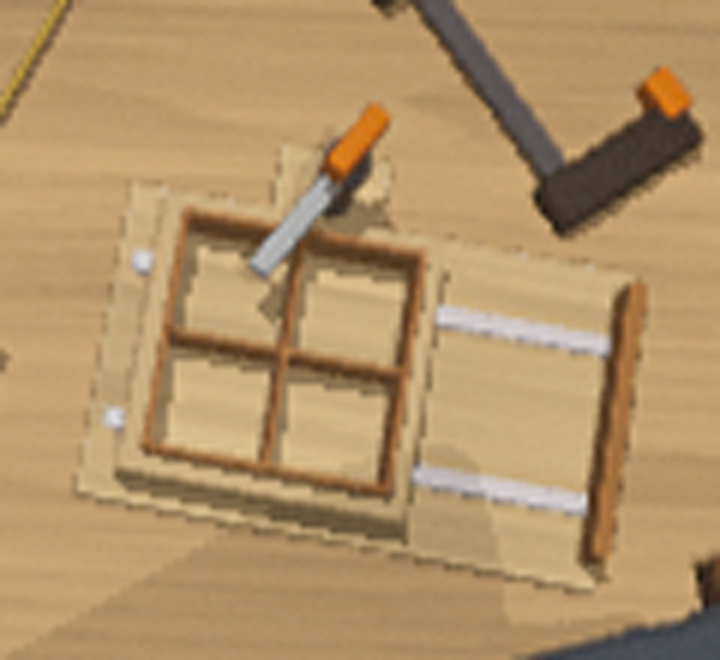

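```bash
python3 - <<'E'
from h import *
d=snap('top')
P=lambda x,y,z,o=(250,150),k=6: pt(d,o[0]+(x+.5)/k-.5,o[1]+(y+.5)/k-.5,z)
print('rim');r=[P(*c,.075) for c in [(187,212),(425,258),(390,490),(147,450)]]
for a in r: print(a.round(4))
print([np.linalg.norm(r[i]-r[(i+1)%4]).round(3) for i in range(4)],np.mean(r,0))
print([np.degrees(np.arctan2(*(r[i]-r[j])[1::-1])).round(1) for i,j in [(0,1),(3,2),(0,3),(1,2)]])
b=[P(*c,.012) for c in [(133,183),(640,275),(600,590),(78,490)]]
print('base',[a.round(3) for a in b],[np.linalg.norm(b[i]-b[(i+1)%4]).round(3) for i in range(4)],np.mean(b,0))
print([np.degrees(np.arctan2(*(b[i]-b[j])[1::-1])).round(1) for i,j in [(0,1),(3,2),(0,3),(1,2)]])
g=[P(*c,.155) for c in [(380,105),(338,178)]];print('grip',g,np.mean(g,0),np.linalg.norm(g[0]-g[1]),np.degrees(np.arctan2(*(g[1]-g[0])[1::-1])))
L=lambda x,y,z:P(x,y,z,(150,110),4)
l=[L(*c,.057) for c in [(222,330),(395,375),(348,550),(172,502)]]
print('lid',[np.linalg.norm(l[i]-l[(i+1)%4]).round(3) for i in range(4)],np.mean(l,0))
print([np.degrees(np.arctan2(*(l[i]-l[j])[1::-1])).round(1) for i,j in [(0,1),(3,2),(0,3),(1,2)]])
g=[L(*c,.087) for c in [(293,386),(268,484)]];print('grip',np.mean(g,0),np.linalg.norm(g[0]-g[1]),np.degrees(np.arctan2(*(g[0]-g[1])[1::-1])))
for c in [(350,238),(81,336),(200,225),(77,464),(365,62)]: print(L(*c,.08).round(4))
E
```

```text
rim
[ 0.6162 -0.0629  0.075 ]
[ 0.5942 -0.2056  0.075 ]
[ 0.4542 -0.1861  0.075 ]
[ 0.4716 -0.0435  0.075 ]
[np.float64(0.144), np.float64(0.141), np.float64(0.144), np.float64(0.146)] [ 0.53403945 -0.12453796  0.075     ]
[np.float64(81.2), np.float64(83.0), np.float64(-7.6), np.float64(-7.9)]
base [array([ 0.649, -0.032,  0.012]), array([ 0.604, -0.349,  0.012]), array([ 0.408, -0.322,  0.012]), array([ 0.455, -0.005,  0.012])] [np.float64(0.32), np.float64(0.198), np.float64(0.321), np.float64(0.196)] [ 0.52894895 -0.1772069   0.012     ]
[np.float64(81.9), np.float64(81.6), np.float64(-8.0), np.float64(-7.7)]
grip [array([ 0.66424557, -0.16688735,  0.155     ]), array([ 0.61998625, -0.14347037,  0.155     ])] [ 0.64211591 -0.15517886  0.155     ] 0.05007237443418308 152.1173111229965
lid [np.float64(0.162), np.float64(0.162), np.float64(0.162), np.float64(0.161)] [0.48560528 0.14658203 0.057     ]
[np.float64(77.6), np.float64(77.3), np.float64(-12.0), np.float64(-12.2)]
grip [0.48373896 0.14765116 0.087     ] 0.08906136600687299 -10.76458472308727
[0.6668 0.0964 0.08  ]
[0.5659 0.3309 0.08  ]
[0.6731 0.2324 0.08  ]
[0.4513 0.3245 0.08  ]
[0.8363 0.0912 0.08  ]
```

```bash
python3 -c "
from h import *
print(delta([.644,-.156,.25],np.radians(62)))"
```

```text
[np.float64(-0.213), np.float64(-0.5191), np.float64(-0.0108), np.float64(52.8)]
```

move_arm(deltas=[[[-0.213, -0.519, -0.011, -127], [-0.213, -0.519, -0.011, -127], [-0.213, -0.519, -0.011, -127], [-0.213, -0.519, -0.011, -127], [-0.213, -0.519, -0.011, -127], [-0.213, -0.519, -0.011, -127], [-0.213, -0.519, -0.011, -127], [-0.213, -0.519, -0.011, -127], [-0.213, -0.519, -0.011, -127], [-0.213, -0.519, -0.011, -127], [-0.213, -0.519, -0.011, -127], [-0.213, -0.519, -0.011, -127], [-0.213, -0.519, -0.011, -127], [-0.213, -0.519, -0.011, -127], [-0.213, -0.519, -0.011, -127], [-0.213, -0.519, -0.011, -127], [-0.213, -0.519, -0.011, -127], [-0.213, -0.519, -0.011, -127], [-0.213, -0.519, -0.011, -127], [-0.213, -0.519, -0.011, -127]]])

```text
t: 1.92
tcp_pos: [0.6438, -0.1559, 0.2499]
tool_rot: [0.859, 0.512, 0.0, -0.001]
force: [-0.3, -0.1, -0.3]
finger_gap: 0.998
```

```bash
python3 -c "
from h import *
s,M=tool();print(s['t'],s['tcp_pos'],s['q'])
d=snap('wrist','w1');print(d['origin'],proj(d,s['tcp_pos']))
print('grip pred',proj(d,[.643,-.156,.155]))"
```

```text
1.9167 [ 0.64375887 -0.15592158  0.24993666] [-4.06374406e-01  5.69195158e-01  1.31961734e+00  8.84783136e-04
  1.25389963e+00 -1.48281910e+00]
[ 0.58589965 -0.12388324  0.38498961] [254.08051612 253.10080869]
grip pred [254.05939111 200.20803875]
```

View pics/w1.png

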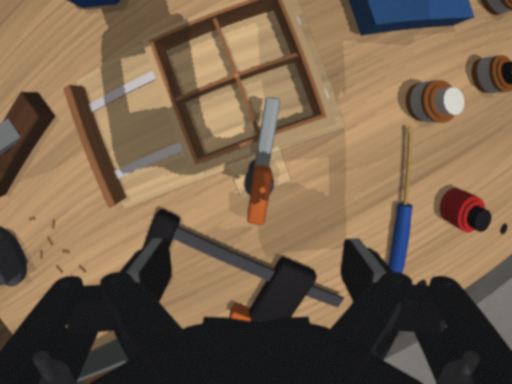

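```bash
python3 -c "
from h import *
d=snap('wrist')
crop(d,150,0,350,230,'w1c',3)
hsv=cv2.cvtColor(d['img'],cv2.COLOR_RGB2HSV)
H,S,V=[hsv[...,i].astype(int) for i in range(3)]
m=((H<14)&(S>170)&(V>100)).astype(np.uint8);m[:150]=0
for c,st in blobs(m,30): print(c,st,pt(d,*c,.155))
"
```

```text
[260.32013201 200.7029703 ] [248 171  24  53 606] [ 0.64578209 -0.15185396  0.155     ]
[467.20273349 211.90660592] [457 196  27  36 439] [0.75450967 0.02323329 0.155     ]
[239.488 316.136] [231 311  20  10 125] [ 0.73824782 -0.22367317  0.155     ]
```

View pics/w1c.png

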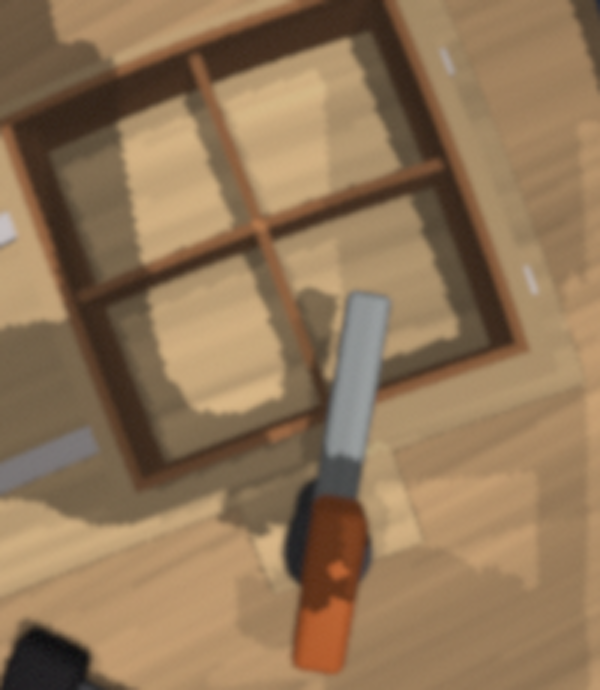

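```bash
python3 -c "
from h import *
d=snap('wrist')
P=lambda x,y,z: pt(d,150+(x+.5)/3-.5,(y+.5)/3-.5,z)
a=P(343,500,.155);b=P(318,672,.155);print('grip',a,b,(a+b)/2,np.linalg.norm(a-b),np.degrees(np.arctan2(*(a-b)[1::-1])))
a=P(370,294,.101);b=P(340,460,.101);print('bar',a,b,np.degrees(np.arctan2(*(a-b)[1::-1])))
c=P(260,225,.067);print('div',c)
r=[P(*q,.075) for q in [(8,125),(525,345),(140,488)]];print(np.round(r,4),np.linalg.norm(r[0]-r[2]),np.linalg.norm(r[1]-r[2]),(r[0]+r[1])/2)
print(np.degrees(np.arctan2(*(r[1]-r[2])[1::-1])),np.degrees(np.arctan2(*(r[2]-r[0])[1::-1])))
"
```

```text
grip [ 0.62249632 -0.13618168  0.155     ] [ 0.66137587 -0.16456959  0.155     ] [ 0.64193609 -0.15037563  0.155     ] 0.04814034185130184 143.86493435817394
bar [ 0.57678484 -0.10036004  0.101     ] [ 0.61916271 -0.13376485  0.101     ] 141.75267263978998
div [ 0.53539311 -0.11968009  0.067     ]
[[ 0.4556 -0.1796  0.075 ]
 [ 0.6162 -0.058   0.075 ]
 [ 0.5968 -0.2016  0.075 ]] 0.142907652373586 0.14492580405556035 [ 0.53593299 -0.11876145  0.075     ]
82.30876538416062 -8.860298811492521
```

```bash
python3 -c "
from h import *
print(delta([.644,-.152,.138],np.radians(53)))"
```

```text
[np.float64(0.0036), np.float64(-0.0017), np.float64(0.1121), np.float64(8.7)]
```

move_arm(deltas=[[[0.004, -0.002, 0.04, 9], [0.004, -0.002, 0.08, 9], [0.004, -0.002, 0.112, 9], [0.004, -0.002, 0.112, 9], [0.004, -0.002, 0.112, 9]]])

```text
t: 2.48
tcp_pos: [0.6428, -0.1512, 0.1365]
tool_rot: [0.896, 0.444, -0.001, -0.002]
force: [0.3, -1.0, 1.3]
finger_gap: 0.998
```

move_arm(deltas=[[[0, 0, 0, 0], [0, 0, 0, 0], [0, 0, 0, 0], [0, 0, 0, 0], [0, 0, 0, 0], [0, 0, 0, 0], [0, 0, 0, 0], [0, 0, 0, 0]]], gripper=0, squeeze=40)

```text
t: 3.15
tcp_pos: [0.6428, -0.1518, 0.1377]
tool_rot: [0.896, 0.444, -0.001, -0.002]
force: [-2.6, -1.9, 6.1]
finger_gap: 0.168
```

move_arm(deltas=[[[0, 0, 0, 6], [0, 0, 0, 12], [0, 0, 0, 18], [0, 0, 0, 24], [0, 0, 0, 30], [0, 0, 0, 36], [0, 0, 0, 42], [0, 0, 0, 48], [0, 0, 0, 54], [0, 0, 0, 60], [0, 0, 0, 66], [0, 0, 0, 70], [0, 0, 0, 70], [0, 0, 0, 70]]])

```text
t: 4.32
tcp_pos: [0.6441, -0.1515, 0.1378]
tool_rot: [0.989, -0.15, -0.001, -0.001]
force: [3.0, 1.1, -1.4]
finger_gap: 0.166
```

move_arm(deltas=[[[0, 0, 0, 0], [0, 0, 0, 0], [0, 0, 0, 0], [0, 0, -0.04, 0], [0, 0, -0.08, 0], [0, 0, -0.12, 0], [0, 0, -0.15, 0], [0, 0, -0.15, 0]]], gripper=1)

```text
t: 4.98
tcp_pos: [0.6476, -0.1534, 0.2965]
tool_rot: [0.989, -0.15, 0.007, 0.001]
force: [0.7, 0.0, 1.1]
finger_gap: 0.999
```

```bash
python3 -c "
from h import *
s,M=tool();print(s['tcp_pos'],s['q'])
d=snap('wrist','w2')"
```

```text
[ 0.64761247 -0.15342381  0.29649452] [-4.00665249e-01  5.26038396e-01  1.26673585e+00  1.12577155e-03
  1.33512824e+00 -1.00122821e-01]
```

View pics/w2.png

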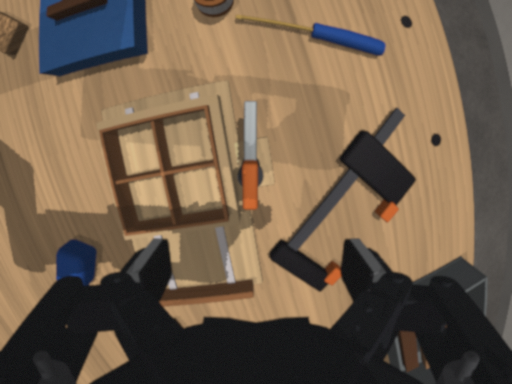

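```bash
python3 -c "
from h import *
d=snap('wrist')
crop(d,90,75,290,310,'w2c',3)"
```

```text
(no output)
```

View pics/w2c.png

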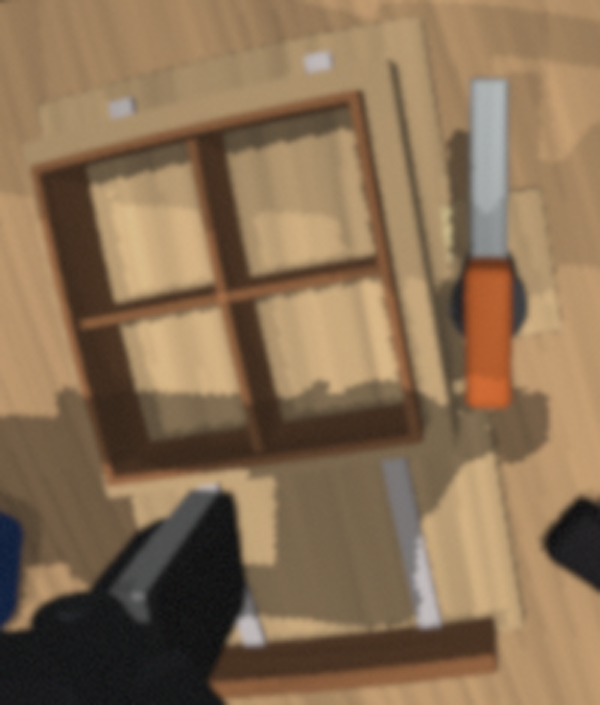

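```bash
python3 -c "
from h import *
d=snap('wrist')
P=lambda x,y,z: pt(d,90+(x+.5)/3-.5,75+(y+.5)/3-.5,z)
A=lambda v:np.degrees(np.arctan2(v[1],v[0])).round(1)
r=[P(*q,.075) for q in [(33,167),(358,92),(423,440),(108,478)]];print(np.round(r,4),np.mean(r,0))
print([np.linalg.norm(r[i]-r[i-1]).round(4) for i in range(4)],A(r[0]-r[3]),A(r[1]-r[2]),A(r[1]-r[0]),A(r[2]-r[3]))
print('div',P(225,295,.067))
g=[P(490,262,.155),P(490,408,.155)];print(g,np.mean(g,0),A(g[0]-g[1]))
b=[P(490,80,.101),P(489,255,.101)];print(b,A(b[0]-b[1]))
"
```

```text
[[ 0.4723 -0.0364  0.075 ]
 [ 0.6165 -0.0576  0.075 ]
 [ 0.5964 -0.2006  0.075 ]
 [ 0.4514 -0.1771  0.075 ]] [ 0.5341345  -0.11791785  0.075     ]
[np.float64(0.1423), np.float64(0.1458), np.float64(0.1444), np.float64(0.1469)] 81.6 82.0 -8.4 -9.2
div [ 0.53470167 -0.11778979  0.067     ]
[array([ 0.64954318, -0.12641506,  0.155     ]), array([ 0.6355786 , -0.17098634,  0.155     ])] [ 0.64256089 -0.1487007   0.155     ] 72.6
[array([ 0.66653908, -0.07060486,  0.101     ]), array([ 0.64717382, -0.13143706,  0.101     ])] 72.3
```

```bash
python3 -c "
from h import *
print(delta([.667,.0964,.2],np.radians(-8)))"
```

```text
[np.float64(-0.0509), np.float64(-0.2437), np.float64(0.088), np.float64(-9.26)]
```

move_arm(deltas=[[[-0.051, -0.244, 0.088, -9], [-0.051, -0.244, 0.088, -9], [-0.051, -0.244, 0.088, -9], [-0.051, -0.244, 0.088, -9], [-0.051, -0.244, 0.088, -9], [-0.051, -0.244, 0.088, -9], [-0.051, -0.244, 0.088, -9], [-0.051, -0.244, 0.088, -9], [-0.051, -0.244, 0.088, -9]]])

```text
t: 5.88
tcp_pos: [0.6656, 0.097, 0.1978]
tool_rot: [0.997, -0.071, -0.003, -0.0]
force: [-0.0, -1.0, 0.2]
finger_gap: 1.004
```

```bash
cat >> h.py <<'E'
def cap(d,guess,z,white,rad=25):
    """cap-top centre near guess by mask"""
    u,v=proj(d,[guess[0],guess[1],z]);hsv=cv2.cvtColor(d['img'],cv2.COLOR_RGB2HSV).astype(int)
    S,V=hsv[...,1],hsv[...,2];m=(S<45)&(V>165) if white else (V<75)
    yy,xx=np.mgrid[:384,:512];m&=np.hypot(xx-u,yy-v)<rad
    bs=blobs(m,20)
    if not bs: return None,(u,v)
    c,st=max(bs,key=lambda b:b[1][4]);return pt(d,*c,z),c,st
E
python3 -c "
from h import *
s,M=tool();print(s['tcp_pos'])
d=snap('wrist','w3');print(cap(d,[.667,.0964],.08,True,50),proj(d,[.667,.096,.08]))
for g,w in [((.673,.232),0),((.566,.331),1),((.451,.325),0)]:print(proj(d,[*g,.08]))"
```

```text
[0.66559632 0.09698056 0.19778041]
(array([0.66701108, 0.10002268, 0.08      ]), array([258.10447761, 190.65391791]), array([ 240,  173,   37,   36, 1072], dtype=int32)) [258.73133013 195.04625584]
[243.00080272  39.46508567]
[118.32797145 -26.84665159]
[28.64493487 18.2913433 ]
```

View pics/w3.png

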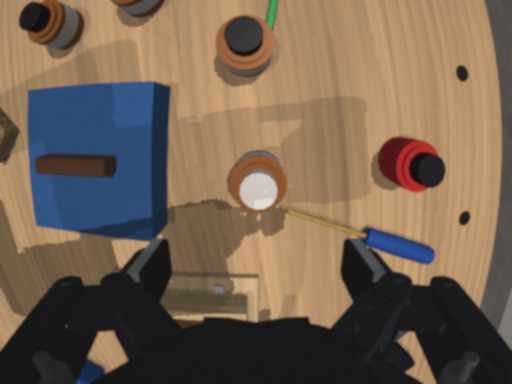

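```bash
python3 -c "
from h import *
print(delta([.667,.099,.0705],np.radians(-8)))"
```

```text
[np.float64(0.0008), np.float64(-0.0032), np.float64(0.1283), np.float64(-0.24)]
```

move_arm(deltas=[[[0.001, -0.003, 0.04, 0], [0.001, -0.003, 0.08, 0], [0.001, -0.003, 0.11, 0], [0.001, -0.003, 0.128, 0], [0.001, -0.003, 0.128, 0], [0.001, -0.003, 0.128, 0]]])

```text
t: 6.43
tcp_pos: [0.6671, 0.0965, 0.0703]
tool_rot: [0.997, -0.073, -0.003, -0.0]
force: [0.2, 0.1, 1.0]
finger_gap: 0.999
```

move_arm(deltas=[[[0, 0, 0, 0], [0, 0, 0, 0], [0, 0, 0, 0], [0, 0, 0, 0], [0, 0, 0, 0], [0, 0, 0, 0], [0, 0, -0.01, 0], [0, 0, -0.05, 0], [0, 0, -0.09, 0], [0, 0, -0.11, 0], [0, 0, -0.11, 0]]], gripper=0, squeeze=40)

```text
t: 7.35
tcp_pos: [0.6715, 0.0967, 0.187]
tool_rot: [0.997, -0.073, 0.003, -0.001]
force: [2.8, -0.4, -1.8]
finger_gap: 0.38
```

```bash
python3 -c "
from h import *
s,M=tool();print(s['tcp_pos'],s['finger_gap'])
d=snap('wrist','w4');print(delta([.5753,-.0876,.18],np.radians(-8.3)))"
```

```text
[0.6715331  0.0967174  0.18703075] 0.37979584707293595
[np.float64(-0.0664), np.float64(0.196), np.float64(0.0035), np.float64(-0.06)]
```

View pics/w4.png

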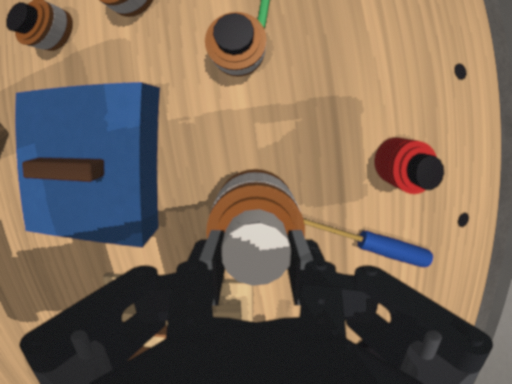

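```bash
python3 -c "
from h import *
s,M=tool();d=snap('wrist')
for dy in (-.004,-.002,0,.002,.004):
  p=s['tcp_pos']+np.array([0,dy,.0095]);print(dy,proj(d,p))
  print('   edge',proj(d,p+[.017,0,0]),proj(d,p-[.017,0,0]),proj(d,p+[0,.017,0]))"
```

```text
-0.004 [257.62398732 269.88568199]
   edge [292.78871641 265.01737345] [222.8991197  274.00767841] [252.29682046 237.89439719]
-0.002 [257.02277884 266.30031023]
   edge [292.3880376  261.39731752] [222.11034071 270.48073761] [251.63919715 233.91008928]
0 [256.4145848  262.66683466]
   edge [291.97903723 257.72914968] [221.31613975 266.90698675] [250.9755423  229.88131742]
0.002 [255.79947306 258.98541896]
   edge [291.56162354 254.01305455] [220.516737   263.28658968] [250.30602826 225.80887784]
0.004 [255.17752254 255.25629146]
   edge [291.13571134 250.24928231] [219.71236722 259.61977159] [249.63084073 221.6936512 ]
```

```bash
python3 -c "
from h import *
d=snap('wrist');crop(d,180,150,330,320,'w4c',4)"
```

```text
(no output)
```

View pics/w4c.png

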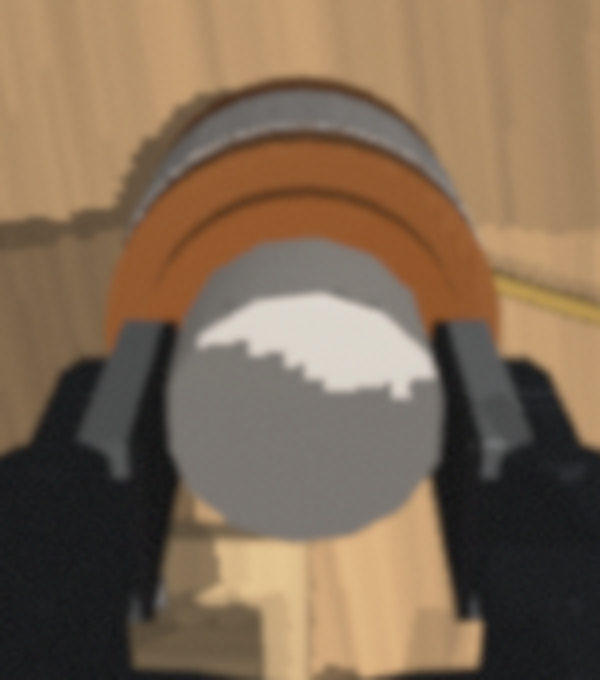

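```bash
python3 -c "
from h import *
print(delta([.5753,-.0916,.185],np.radians(-8.3)))"
```

```text
[np.float64(-0.0628), np.float64(0.1995), np.float64(-0.0052), np.float64(-0.07)]
```

move_arm(deltas=[[[-0.063, 0.2, -0.003, 0], [-0.063, 0.2, -0.003, 0], [-0.063, 0.2, -0.003, 0], [-0.063, 0.2, -0.003, 0], [-0.063, 0.2, -0.003, 0], [-0.063, 0.2, -0.003, 0], [-0.063, 0.2, -0.003, 0], [-0.063, 0.2, -0.003, 0]]])

```text
t: 8.17
tcp_pos: [0.5739, -0.0918, 0.181]
tool_rot: [0.997, -0.074, -0.006, -0.001]
force: [0.5, 0.1, -3.0]
finger_gap: 0.376
```

```bash
python3 -c "
from h import *
snap('wrist','w5');s,M=tool();print(s['tcp_pos']);print(delta([.5753,-.0916,.0965],np.radians(-8.3)))"
```

```text
[ 0.57445096 -0.09112333  0.18140998]
[np.float64(0.0019), np.float64(0.0004), np.float64(0.0849), np.float64(-0.06)]
```

View pics/w5.png

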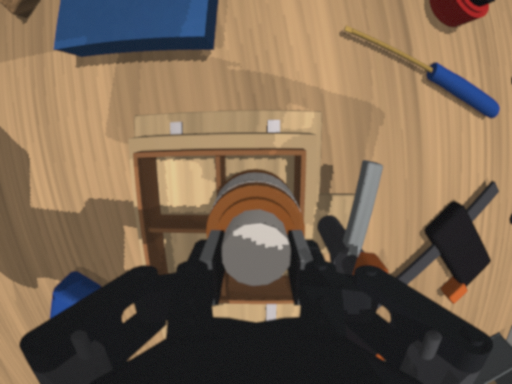

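move_arm(deltas=[[[0.002, 0, 0.03, 0], [0.002, 0, 0.05, 0], [0.002, 0, 0.07, 0], [0.002, 0, 0.08, 0], [0.002, 0, 0.085, 0], [0.002, 0, 0.085, 0]]])

```text
t: 8.72
tcp_pos: [0.5748, -0.0893, 0.0969]
tool_rot: [0.997, -0.072, -0.007, -0.001]
force: [0.2, 0.1, -2.5]
finger_gap: 0.375
```

```bash
python3 -c "
from h import *
snap('wrist','w6');s,M=tool();print(s['tcp_pos'],s['force'])"
```

```text
[ 0.57587208 -0.08979781  0.09678469] [ 0.39894326 -0.46227368 -1.85311949]
```

View pics/w6.png

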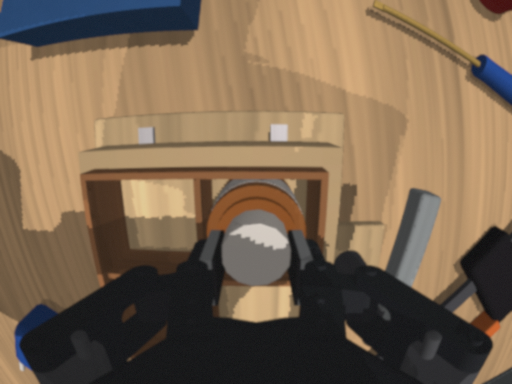

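move_arm(deltas=[[[0, 0, 0.002, 0], [0, 0, 0.002, 0], [0, 0, 0.002, 0], [0, 0, 0.002, 0], [0, 0, -0.04, 0], [0, 0, -0.08, 0], [0, 0, -0.12, 0], [0, 0, -0.12, 0]]], gripper=0.65)

```text
t: 9.43
tcp_pos: [0.5824, -0.0918, 0.225]
tool_rot: [0.997, -0.072, 0.002, 0.001]
force: [0.4, -0.2, -0.5]
finger_gap: 0.65
```

```bash
python3 -c "
from h import *
d=snap('wrist','w7');s,M=tool();print(s['tcp_pos']);print(cap(d,[.5753,-.0876],.105,True,40))
d=snap('top')
for g,w in [((.673,.232),0),((.566,.331),1),((.451,.325),0)]:print(cap(d,g,.08,w,10))
print(delta([.673,.235,.2],np.radians(-8)))"
```

```text
[ 0.58056426 -0.09126062  0.22179996]
(array([ 0.57620426, -0.08633083,  0.105     ]), array([247.55205349, 188.252149  ]), array([ 229,  171,   38,   36, 1047], dtype=int32))
(None, (np.float64(199.74723248088483), np.float64(165.9027846382617)))
(array([0.56450002, 0.33142659, 0.08      ]), array([169.70149254, 194.        ]), array([166, 190,   9,   9,  67], dtype=int32))
(None, (np.float64(168.73264076396185), np.float64(225.70201980329458)))
[np.float64(0.047), np.float64(-0.3357), np.float64(0.0187), np.float64(-0.24)]
```

View pics/w7.png

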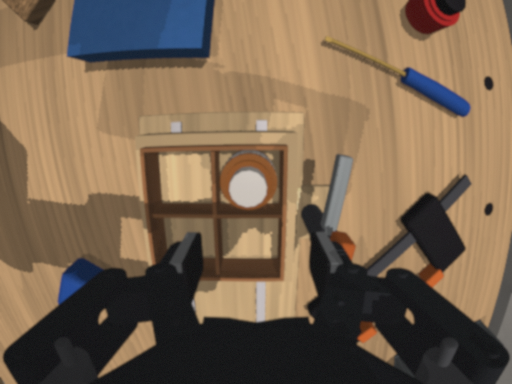

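move_arm(deltas=[[[0.047, -0.336, 0.02, 0], [0.047, -0.336, 0.02, 0], [0.047, -0.336, 0.02, 0], [0.047, -0.336, 0.02, 0], [0.047, -0.336, 0.02, 0], [0.047, -0.336, 0.02, 0], [0.047, -0.336, 0.02, 0], [0.047, -0.336, 0.02, 0], [0.047, -0.336, 0.02, 0], [0.047, -0.336, 0.02, 0], [0.047, -0.336, 0.02, 0], [0.047, -0.336, 0.02, 0]]], gripper=1)

```text
t: 10.53
tcp_pos: [0.6721, 0.2336, 0.1974]
tool_rot: [0.997, -0.072, -0.005, 0.001]
force: [-0.9, 0.6, -0.4]
finger_gap: 1.0
```

```bash
python3 -c "
from h import *
d=snap('wrist','w8');s,M=tool();print(s['tcp_pos']);c=cap(d,[.673,.235],.08,False,40);print(c)
if c[0] is not None: print(delta([c[0][0],c[0][1],.0705],np.radians(-8)))"
```

```text
[0.67244417 0.2332202  0.19793416]
(array([0.67411214, 0.23971487, 0.08      ]), array([258.51478261, 186.9226087 ]), array([ 241,  167,   36,   40, 1150], dtype=int32))
[np.float64(0.0017), np.float64(-0.0069), np.float64(0.1274), np.float64(-0.36)]
```

View pics/w8.png

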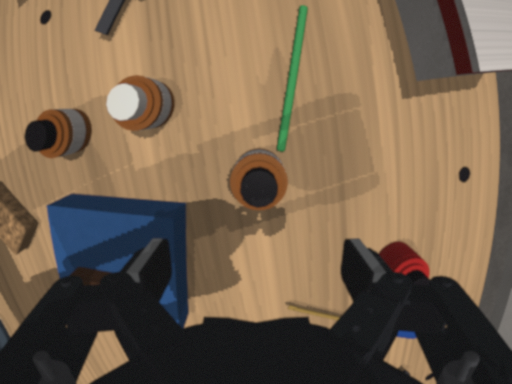

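move_arm(deltas=[[[0.002, -0.006, 0.04, 0], [0.002, -0.006, 0.08, 0], [0.002, -0.006, 0.11, 0], [0.002, -0.006, 0.128, 0], [0.002, -0.006, 0.128, 0], [0.002, -0.006, 0.128, 0]]])

```text
t: 11.08
tcp_pos: [0.6738, 0.237, 0.0692]
tool_rot: [0.997, -0.074, -0.005, 0.001]
force: [0.1, 0.1, 0.6]
finger_gap: 1.004
```

move_arm(deltas=[[[0, 0, 0, 0], [0, 0, 0, 0], [0, 0, 0, 0], [0, 0, 0, 0], [0, 0, 0, 0], [0, 0, 0, 0], [0, 0, -0.01, 0], [0, 0, -0.05, 0], [0, 0, -0.09, 0], [0, 0, -0.12, 0], [0, 0, -0.12, 0]]], gripper=0, squeeze=40)

```text
t: 12.0
tcp_pos: [0.6795, 0.2382, 0.1979]
tool_rot: [0.997, -0.074, 0.002, -0.001]
force: [1.9, -0.1, -1.4]
finger_gap: 0.381
```

```bash
python3 -c "
from h import *
d=snap('wrist','w9');s,M=tool();print(s['tcp_pos'],s['force']);crop(d,130,100,380,320,'w9c',3)
p=s['tcp_pos']+[0,0,.0095];print([proj(d,p+q).round() for q in ([.017,0,0],[-.017,0,0],[0,.017,0],[0,-.017,0])])
print(delta([.5649,-.159,.19],np.radians(-8.3)))"
```

```text
[0.67771045 0.23780562 0.19428695] [-0.94921645  0.165421   -2.69415197]
[array([288., 256.]), array([219., 265.]), array([247., 228.]), array([258., 289.])]
[np.float64(-0.0532), np.float64(0.4091), np.float64(0.004), np.float64(-0.16)]
```

View pics/w9c.png

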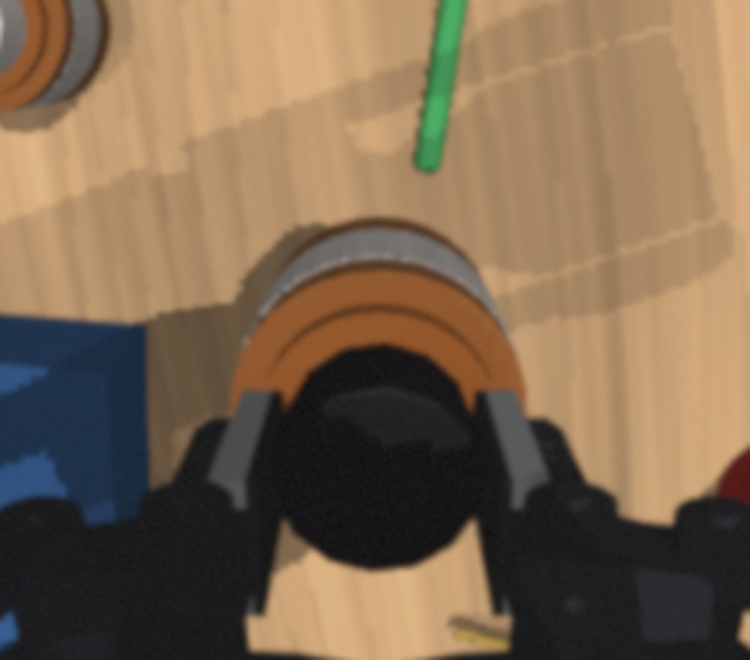

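```bash
python3 -c "
from h import *
print(delta([.565,-.158,.195],np.radians(-98.3)))"
```

```text
[np.float64(-0.0532), np.float64(0.4081), np.float64(-0.001), np.float64(89.84)]
```

move_arm(deltas=[[[-0.053, 0.408, -0.001, 90], [-0.053, 0.408, -0.001, 90], [-0.053, 0.408, -0.001, 90], [-0.053, 0.408, -0.001, 90], [-0.053, 0.408, -0.001, 90], [-0.053, 0.408, -0.001, 90], [-0.053, 0.408, -0.001, 90], [-0.053, 0.408, -0.001, 90], [-0.053, 0.408, -0.001, 90], [-0.053, 0.408, -0.001, 90], [-0.053, 0.408, -0.001, 90], [-0.053, 0.408, -0.001, 90], [-0.053, 0.408, -0.001, 90], [-0.053, 0.408, -0.001, 90], [-0.053, 0.408, -0.001, 90], [-0.053, 0.408, -0.001, 90]]])

```text
t: 13.38
tcp_pos: [0.5646, -0.1574, 0.194]
tool_rot: [-0.654, 0.757, 0.002, -0.001]
force: [-0.1, 0.6, -3.4]
finger_gap: 0.379
```

```bash
python3 -c "
from h import *
d=snap('wrist','w10');s,M=tool();print(s['tcp_pos'],s['force'])
print(delta([.565,-.158,.098],np.radians(-98.3)))"
```

```text
[ 0.56480055 -0.15741701  0.19424702] [ 0.77170819 -0.09116613 -2.91799555]
[np.float64(0.0007), np.float64(-0.0006), np.float64(0.0962), np.float64(-0.06)]
```

View pics/w10.png

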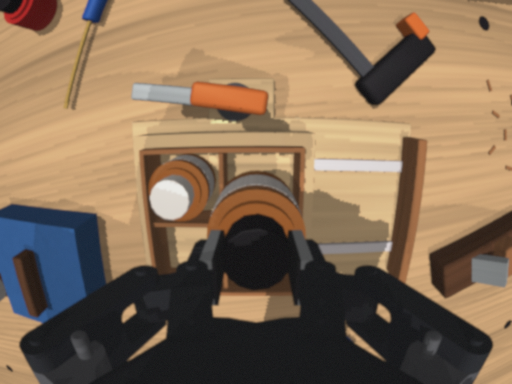

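move_arm(deltas=[[[0.001, -0.001, 0.03, 0], [0.001, -0.001, 0.06, 0], [0.001, -0.001, 0.08, 0], [0.001, -0.001, 0.09, 0], [0.001, -0.001, 0.097, 0], [0.001, -0.001, 0.097, 0]]])

```text
t: 13.93
tcp_pos: [0.5661, -0.1584, 0.0971]
tool_rot: [-0.654, 0.757, 0.001, -0.0]
force: [0.7, -0.0, -1.9]
finger_gap: 0.379
```

move_arm(deltas=[[[0, 0, 0.001, 0], [0, 0, 0.001, 0], [0, 0, 0.001, 0], [0, 0, 0.001, 0], [0, 0, -0.04, 0], [0, 0, -0.08, 0], [0, 0, -0.12, 0], [0, 0, -0.12, 0]]], gripper=0.65)

```text
t: 14.6
tcp_pos: [0.5712, -0.1608, 0.2259]
tool_rot: [-0.654, 0.756, -0.007, 0.003]
force: [0.9, -0.7, 0.3]
finger_gap: 0.656
```

```bash
python3 -c "
from h import *
d=snap('wrist','w11');s,M=tool();print(s['tcp_pos']);print(cap(d,[.565,-.158],.105,False,30),cap(d,[.5753,-.0876],.105,True,30))
print(delta([.565,.334,.2],np.radians(-8)))"
```

```text
[ 0.56947276 -0.16007532  0.22266472]
(array([ 0.56905056, -0.15786146,  0.105     ]), array([253.46940639, 196.53242009]), array([ 236,  177,   36,   39, 1095], dtype=int32)) (array([ 0.57666209, -0.08747833,  0.105     ]), array([176.21888412, 199.3916309 ]), array([160, 182,  34,  36, 932], dtype=int32))
[np.float64(-0.4883), np.float64(0.076), np.float64(0.0207), np.float64(89.69)]
```

View pics/w11.png

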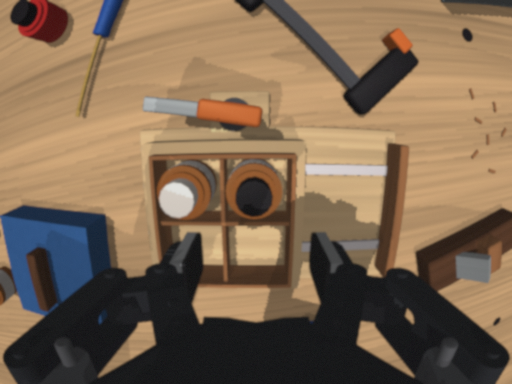

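move_arm(deltas=[[[-0.49, 0.076, 0.021, -90], [-0.49, 0.076, 0.021, -90], [-0.49, 0.076, 0.021, -90], [-0.49, 0.076, 0.021, -90], [-0.49, 0.076, 0.021, -90], [-0.49, 0.076, 0.021, -90], [-0.49, 0.076, 0.021, -90], [-0.49, 0.076, 0.021, -90], [-0.49, 0.076, 0.021, -90], [-0.49, 0.076, 0.021, -90], [-0.49, 0.076, 0.021, -90], [-0.49, 0.076, 0.021, -90], [-0.49, 0.076, 0.021, -90], [-0.49, 0.076, 0.021, -90], [-0.49, 0.076, 0.021, -90], [-0.49, 0.076, 0.021, -90]]], gripper=1)

```text
t: 15.98
tcp_pos: [0.5649, 0.3345, 0.199]
tool_rot: [0.997, -0.074, 0.004, 0.002]
force: [0.5, 0.7, 0.7]
finger_gap: 1.004
```

```bash
python3 -c "
from h import *
d=snap('wrist','w12');s,M=tool();print(s['tcp_pos'],s['q']);c=cap(d,[.565,.334],.08,True,40);print(c)
if c[0] is not None: print(delta([c[0][0],c[0][1],.0705],np.radians(-8)))"
```

```text
[0.56517437 0.3342538  0.19925556] [ 0.3674466   0.61203819  1.39044837 -0.00798469  1.13333359  0.51869825]
(array([0.56421724, 0.33630922, 0.08      ]), array([253.9428848 , 191.45304937]), array([ 236,  174,   37,   36, 1033], dtype=int32))
[np.float64(-0.0024), np.float64(-0.0023), np.float64(0.1287), np.float64(-0.47)]
```

View pics/w12.png

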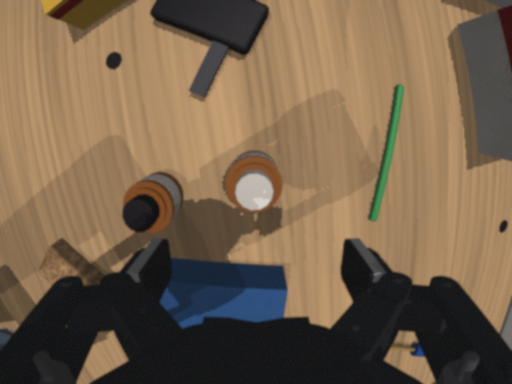

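move_arm(deltas=[[[-0.002, -0.002, 0.04, 0], [-0.002, -0.002, 0.08, 0], [-0.002, -0.002, 0.11, 0], [-0.002, -0.002, 0.128, 0], [-0.002, -0.002, 0.128, 0], [-0.002, -0.002, 0.128, 0]]])

```text
t: 16.53
tcp_pos: [0.5644, 0.3345, 0.0705]
tool_rot: [0.997, -0.075, 0.003, 0.003]
force: [0.2, -0.1, 0.3]
finger_gap: 0.999
```

move_arm(deltas=[[[0, 0, 0, 0], [0, 0, 0, 0], [0, 0, 0, 0], [0, 0, 0, 0], [0, 0, 0, 0], [0, 0, 0, 0], [0, 0, -0.01, 0], [0, 0, -0.05, 0], [0, 0, -0.09, 0], [0, 0, -0.12, 0], [0, 0, -0.12, 0]]], gripper=0, squeeze=40)

```text
t: 17.45
tcp_pos: [0.5677, 0.3371, 0.1983]
tool_rot: [0.997, -0.075, 0.01, -0.001]
force: [1.8, 1.1, -1.9]
finger_gap: 0.377
```

```bash
python3 -c "
from h import *
d=snap('wrist','w13');s,M=tool();print(s['tcp_pos'],s['force']);crop(d,130,100,380,320,'w13c',3)
p=s['tcp_pos']+[0,0,.0095];print([proj(d,p+q).round() for q in ([.017,0,0],[-.017,0,0],[0,.017,0],[0,-.017,0])])
print(delta([.5041,-.0772,.195],np.radians(-8.3)))"
```

```text
[0.56599436 0.33626908 0.19494644] [ 0.12506318 -0.51455187 -2.94691294]
[array([288., 256.]), array([219., 266.]), array([248., 229.]), array([259., 290.])]
[np.float64(0.0006), np.float64(0.4181), np.float64(0.0), np.float64(-0.3)]
```

View pics/w13c.png

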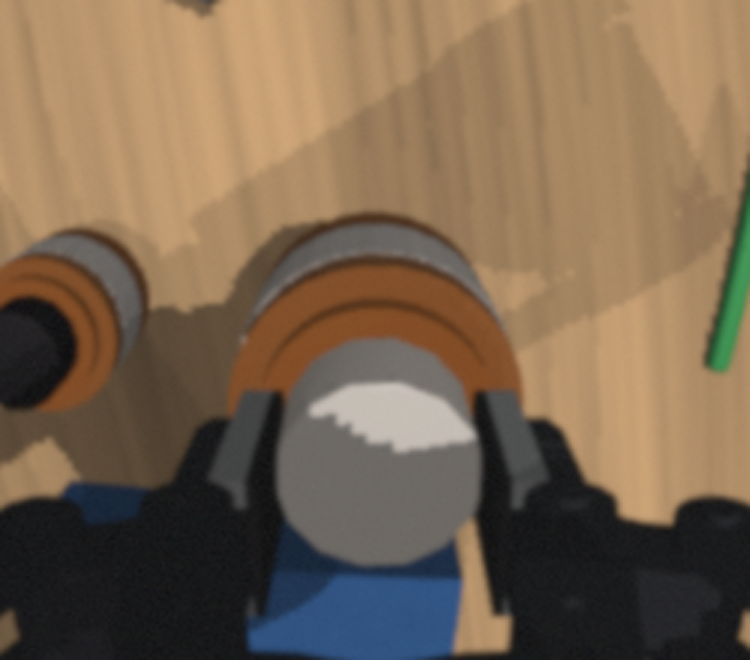

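move_arm(deltas=[[[0.001, 0.42, 0, 0], [0.001, 0.42, 0, 0], [0.001, 0.42, 0, 0], [0.001, 0.42, 0, 0], [0.001, 0.42, 0, 0], [0.001, 0.42, 0, 0], [0.001, 0.42, 0, 0], [0.001, 0.42, 0, 0], [0.001, 0.42, 0, 0], [0.001, 0.42, 0, 0], [0.001, 0.42, 0, 0], [0.001, 0.42, 0, 0], [0.001, 0.42, 0, 0], [0.001, 0.42, 0, 0]]])

```text
t: 18.67
tcp_pos: [0.5032, -0.0776, 0.194]
tool_rot: [0.997, -0.074, 0.006, -0.0]
force: [0.4, -0.3, -2.8]
finger_gap: 0.381
```

```bash
python3 -c "
from h import *
d=snap('wrist','w14');s,M=tool();print(s['tcp_pos'],s['force'])
print(delta([.504,-.079,.098],np.radians(-8.3)))"
```

```text
[ 0.50354882 -0.07742818  0.19430734] [-0.75202614  0.13599269 -2.0470457 ]
[np.float64(-0.0005), np.float64(0.0016), np.float64(0.0963), np.float64(-0.19)]
```

View pics/w14.png

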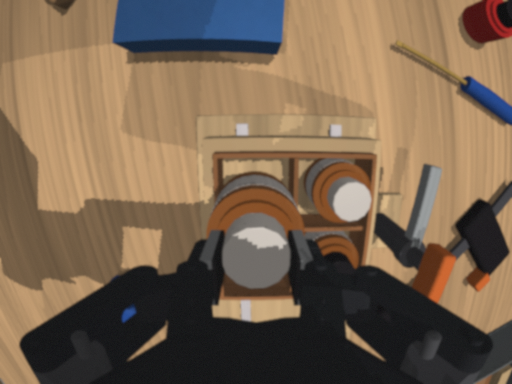

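move_arm(deltas=[[[0, 0.002, 0.03, 0], [0, 0.002, 0.06, 0], [0, 0.002, 0.08, 0], [0, 0.002, 0.09, 0], [0, 0.002, 0.097, 0], [0, 0.002, 0.097, 0]]])

```text
t: 19.22
tcp_pos: [0.5047, -0.0785, 0.0973]
tool_rot: [0.997, -0.073, 0.006, 0.0]
force: [-0.5, 0.3, -2.5]
finger_gap: 0.376
```

move_arm(deltas=[[[0, 0, 0.001, 0], [0, 0, 0.001, 0], [0, 0, 0.001, 0], [0, 0, 0.001, 0], [0, 0, -0.04, 0], [0, 0, -0.08, 0], [0, 0, -0.12, 0], [0, 0, -0.12, 0]]], gripper=0.65)

```text
t: 19.88
tcp_pos: [0.5079, -0.08, 0.2247]
tool_rot: [0.997, -0.073, 0.014, 0.002]
force: [1.9, -0.5, 0.9]
finger_gap: 0.646
```

```bash
python3 -c "
from h import *
d=snap('wrist','w15');s,M=tool();print(s['tcp_pos']);print(cap(d,[.565,-.158],.105,False,20),cap(d,[.5753,-.0876],.105,True,25),cap(d,[.504,-.077],.105,True,25))
print(delta([.451,.329,.2],np.radians(-8)))"
```

```text
[ 0.50628675 -0.07947313  0.22186399]
(array([ 0.56508195, -0.15900565,  0.105     ]), array([321.77047619, 261.38666667]), array([ 304,  241,   38,   40, 1050], dtype=int32)) (array([ 0.58177156, -0.08823267,  0.105     ]), array([333.9945593 , 189.94341676]), array([318, 173,  34,  35, 919], dtype=int32)) (array([ 0.50454026, -0.0765389 ,  0.105     ]), array([247.98743961, 190.05603865]), array([ 230,  173,   37,   35, 1035], dtype=int32))
[np.float64(-0.1146), np.float64(-0.3961), np.float64(0.0185), np.float64(-0.36)]
```

View pics/w15.png

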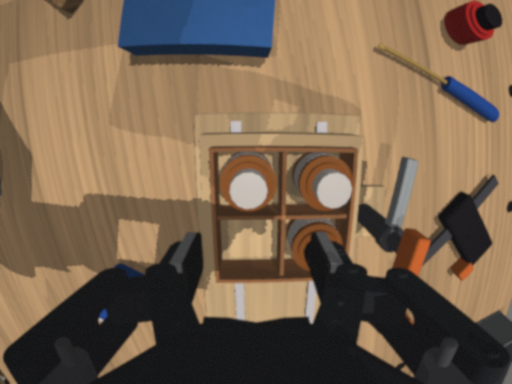

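Three pots in; now the last (black cap) pot.

move_arm(deltas=[[[-0.115, -0.396, 0.02, 0], [-0.115, -0.396, 0.02, 0], [-0.115, -0.396, 0.02, 0], [-0.115, -0.396, 0.02, 0], [-0.115, -0.396, 0.02, 0], [-0.115, -0.396, 0.02, 0], [-0.115, -0.396, 0.02, 0], [-0.115, -0.396, 0.02, 0], [-0.115, -0.396, 0.02, 0], [-0.115, -0.396, 0.02, 0], [-0.115, -0.396, 0.02, 0], [-0.115, -0.396, 0.02, 0], [-0.115, -0.396, 0.02, 0], [-0.115, -0.396, 0.02, 0]]], gripper=1)

```text
t: 21.1
tcp_pos: [0.4504, 0.3274, 0.198]
tool_rot: [0.997, -0.074, 0.011, 0.002]
force: [0.5, -0.7, 0.3]
finger_gap: 1.001
```

```bash
python3 -c "
from h import *
d=snap('wrist','w16');s,M=tool();print(s['tcp_pos'],s['q']);c=cap(d,[.451,.329],.08,False,40);print(c)
if c[0] is not None: print(delta([c[0][0],c[0][1],.0705],np.radians(-8)))"
```

```text
[0.45069066 0.3273297  0.19819718] [ 0.43518445  0.48447575  1.65733901 -0.01740696  0.9827597   0.59280783]
(array([0.45069511, 0.33136212, 0.08      ]), array([252.78861087, 189.40120794]), array([ 235,  170,   37,   40, 1159], dtype=int32))
[np.float64(-0.0034), np.float64(-0.0043), np.float64(0.1276), np.float64(-0.48)]
```

View pics/w16.png

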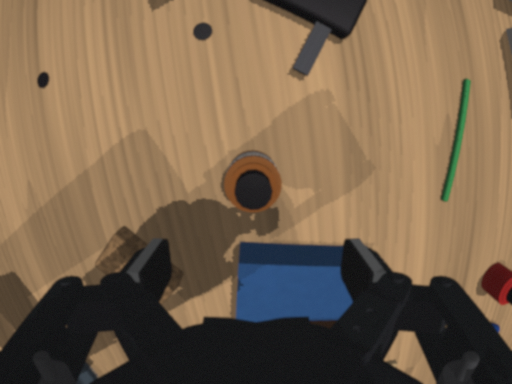

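move_arm(deltas=[[[-0.003, -0.003, 0.04, 0], [-0.003, -0.003, 0.08, 0], [-0.003, -0.003, 0.11, 0], [-0.003, -0.003, 0.128, 0], [-0.003, -0.003, 0.128, 0], [-0.003, -0.003, 0.128, 0], [-0.003, -0.003, 0.128, 0]]])

```text
t: 21.73
tcp_pos: [0.4522, 0.3296, 0.0713]
tool_rot: [0.997, -0.075, 0.012, 0.002]
force: [-0.0, 0.3, -0.1]
finger_gap: 0.996
```

move_arm(deltas=[[[0, 0, 0, 0], [0, 0, 0, 0], [0, 0, 0, 0], [0, 0, 0, 0], [0, 0, 0, 0], [0, 0, 0, 0], [0, 0, -0.01, 0], [0, 0, -0.05, 0], [0, 0, -0.09, 0], [0, 0, -0.12, 0], [0, 0, -0.12, 0], [0, 0, -0.12, 0], [0, 0, -0.12, 0], [0, 0, -0.12, 0]]], gripper=0, squeeze=40)

```text
t: 22.9
tcp_pos: [0.448, 0.3295, 0.1896]
tool_rot: [0.997, -0.075, 0.01, 0.003]
force: [0.4, -0.3, -1.5]
finger_gap: 0.375
```

```bash
python3 -c "
from h import *
d=snap('wrist','w17');s,M=tool();print(s['tcp_pos'],s['force'],M[:,2]);crop(d,130,100,380,320,'w17c',3)
p=s['tcp_pos']+[0,0,.0095];print([proj(d,p+q).round() for q in ([.017,0,0],[-.017,0,0],[0,.017,0],[0,-.017,0])])
print(delta([.4937,-.1484,.198],np.radians(-8.3)))"
```

```text
[0.44804851 0.32952743 0.1894189 ] [ 0.14651614  0.45163726 -1.65362806] [ 0.01956481 -0.00700263 -0.99978407]
[array([292., 257.]), array([222., 267.]), array([251., 230.]), array([262., 292.])]
[np.float64(0.1165), np.float64(0.4658), np.float64(-0.0043), np.float64(-0.27)]
```

View pics/w17c.png

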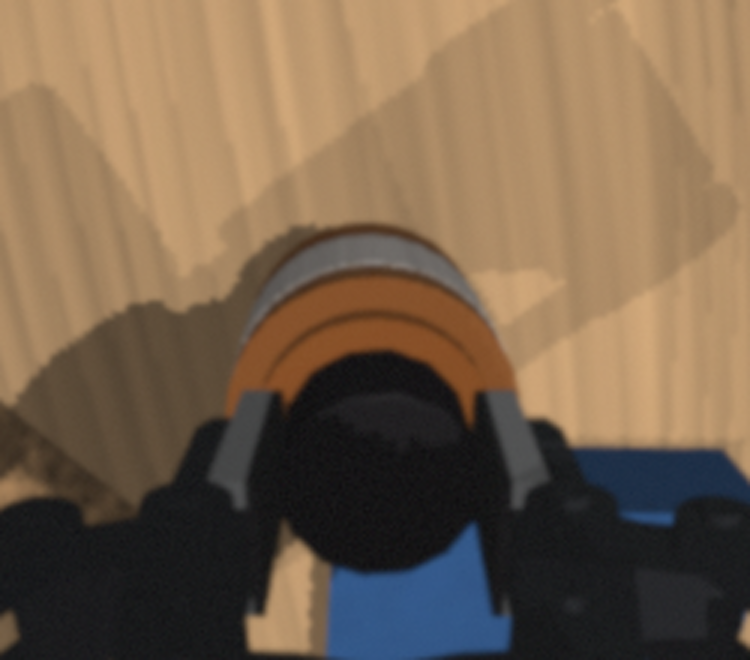

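move_arm(deltas=[[[0.117, 0.466, -0.02, 0], [0.117, 0.466, -0.02, 0], [0.117, 0.466, -0.02, 0], [0.117, 0.466, -0.02, 0], [0.117, 0.466, -0.02, 0], [0.117, 0.466, -0.02, 0], [0.117, 0.466, -0.02, 0], [0.117, 0.466, -0.02, 0], [0.117, 0.466, -0.02, 0], [0.117, 0.466, -0.02, 0], [0.117, 0.466, -0.02, 0], [0.117, 0.466, -0.02, 0], [0.117, 0.466, -0.02, 0], [0.117, 0.466, -0.02, 0], [0.117, 0.466, -0.02, 0], [0.117, 0.466, -0.02, 0]]])

```text
t: 24.28
tcp_pos: [0.4929, -0.147, 0.2127]
tool_rot: [0.997, -0.074, 0.009, 0.002]
force: [0.1, -0.2, -2.4]
finger_gap: 0.38
```

```bash
python3 -c "
from h import *
d=snap('wrist','w18');s,M=tool();print(s['tcp_pos'],s['force'],M[:,2])
print(delta([.494,-.149,.098],np.radians(-8.3)))"
```

```text
[ 0.49312418 -0.14690117  0.21295241] [ 0.08415846  0.74355483 -2.23318949] [ 0.01755239 -0.00559846 -0.99983027]
[np.float64(-0.0009), np.float64(0.0016), np.float64(0.115), np.float64(-0.17)]
```

View pics/w18.png

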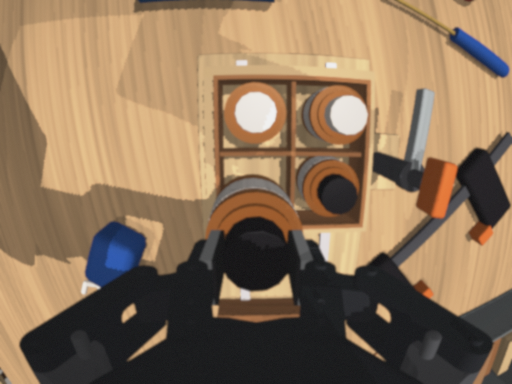

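move_arm(deltas=[[[-0.001, 0.002, 0.03, 0], [-0.001, 0.002, 0.06, 0], [-0.001, 0.002, 0.09, 0], [-0.001, 0.002, 0.105, 0], [-0.001, 0.002, 0.115, 0], [-0.001, 0.002, 0.115, 0], [-0.001, 0.002, 0.115, 0]]])

```text
t: 24.92
tcp_pos: [0.4939, -0.1484, 0.098]
tool_rot: [0.997, -0.073, 0.009, 0.002]
force: [0.8, -0.3, -2.3]
finger_gap: 0.376
```

move_arm(deltas=[[[0, 0, 0.001, 0], [0, 0, 0.001, 0], [0, 0, 0.001, 0], [0, 0, 0.001, 0], [0, 0, -0.04, 0], [0, 0, -0.08, 0], [0, 0, -0.12, 0], [0, 0, -0.14, 0], [0, 0, -0.14, 0], [0, 0, -0.14, 0], [0, 0, -0.14, 0]]], gripper=0.65)

```text
t: 25.83
tcp_pos: [0.4908, -0.1473, 0.2373]
tool_rot: [0.997, -0.073, 0.008, 0.002]
force: [-0.1, 0.2, -1.2]
finger_gap: 0.648
```

```bash
python3 -c "
from h import *
d=snap('wrist','w19');s,M=tool();print(s['tcp_pos'],M[:,2]);print(cap(d,[.565,-.158],.105,False,25)[0],cap(d,[.5753,-.0876],.105,True,25)[0],cap(d,[.504,-.077],.105,True,25)[0],cap(d,[.4937,-.1484],.105,False,25)[0])
d=snap('top')
hsv=cv2.cvtColor(d['img'],cv2.COLOR_RGB2HSV);H,S,V=[hsv[...,i].astype(int) for i in range(3)]
for c,st in blobs((H>100)&(H<125)&(S>120),300): print(c,st,pt(d,*c,.057))
print(delta([.484,.152,.25],np.radians(-102+180)))"
```

```text
[ 0.49045525 -0.14712072  0.23667002] [ 0.01478897 -0.00399745 -0.99988265]
[ 0.56675224 -0.15749344  0.105     ] [ 0.5815728  -0.08849881  0.105     ] [ 0.50469634 -0.07697131  0.105     ] [ 0.49577019 -0.14808293  0.105     ]
[220.27517294 213.23443505] [ 193  193   55   44 1301] [0.50697541 0.1493631  0.057     ]
[323.16422287 276.02932551] [312 265  24  23 341] [ 0.30199717 -0.21999357  0.057     ]
[np.float64(-0.0498), np.float64(-0.295), np.float64(-0.0148), np.float64(-86.39)]
```

View pics/w19.png

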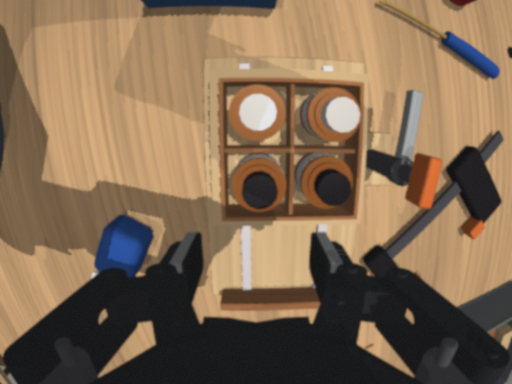

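move_arm(deltas=[[[-0.05, -0.295, -0.015, -86], [-0.05, -0.295, -0.015, -86], [-0.05, -0.295, -0.015, -86], [-0.05, -0.295, -0.015, -86], [-0.05, -0.295, -0.015, -86], [-0.05, -0.295, -0.015, -86], [-0.05, -0.295, -0.015, -86], [-0.05, -0.295, -0.015, -86], [-0.05, -0.295, -0.015, -86], [-0.05, -0.295, -0.015, -86], [-0.05, -0.295, -0.015, -86], [-0.05, -0.295, -0.015, -86], [-0.05, -0.295, -0.015, -86], [-0.05, -0.295, -0.015, -86], [-0.05, -0.295, -0.015, -86], [-0.05, -0.295, -0.015, -86], [-0.05, -0.295, -0.015, -86]]], gripper=1)

```text
t: 27.35
tcp_pos: [0.4837, 0.152, 0.2499]
tool_rot: [0.78, 0.626, 0.004, 0.006]
force: [0.6, 0.3, 0.3]
finger_gap: 1.0
```

```bash
python3 -c "
from h import *
d=snap('wrist','w20');s,M=tool();print(s['tcp_pos'],M[:,2],s['q'])
g=d['img'].astype(int);r,gg,b=g[...,0],g[...,1],g[...,2]
hsv=cv2.cvtColor(d['img'],cv2.COLOR_RGB2HSV);H,S,V=[hsv[...,i].astype(int) for i in range(3)]
m=(H>100)&(H<125)&(S>120);m=m.astype(np.uint8)
for c,st in blobs(m,2000): print('blue',c,st,pt(d,*c,.057))
br=((r>b+15)&(V<120)&(V>20)).astype(np.uint8)
for c,st in blobs(br,300): print('br',c,st,pt(d,*c,.087))
crop(d,140,100,370,300,'w20c',3)"
```

```text
[0.48373796 0.15196351 0.25005266] [ 0.01394205 -0.00376137 -0.99989573] [ 0.08656874  0.35051062  1.71960237 -0.00568408  1.05792135 -1.26411196]
blue [256.01785308 170.14225608] [  183   103   146   138 17588] [0.47960073 0.15409655 0.057     ]
br [156.63231261  66.81752742] [  91    0  223  147 8752] [0.34542892 0.08031004 0.087     ]
br [276.66037736  27.29481132] [243   0  83  50 848] [0.33564342 0.20686209 0.087     ]
br [501.47492625  69.26474926] [ 483   35   29   80 1356] [0.40440635 0.49098921 0.087     ]
br [255.60691318 179.51768489] [ 248  138   16   83 1244] [0.483369   0.15281911 0.087     ]
br [ 81.57191575 230.92898696] [   0  168  157  183 4985] [ 0.49792613 -0.06982041  0.087     ]
br [ 87.58637084 227.38351823] [ 61 207  49  49 631] [ 0.49516942 -0.05853748  0.087     ]
br [  7.98130841 259.52202937] [  0 219  23  71 749] [ 0.51748043 -0.24310697  0.087     ]
br [256.68131868 299.14835165] [158 239 198  91 546] [0.6272923  0.12224384 0.087     ]
br [458.76297968 289.40632054] [358 239 154  73 443] [0.7023448  0.40676604 0.087     ]
```

View pics/w20.png

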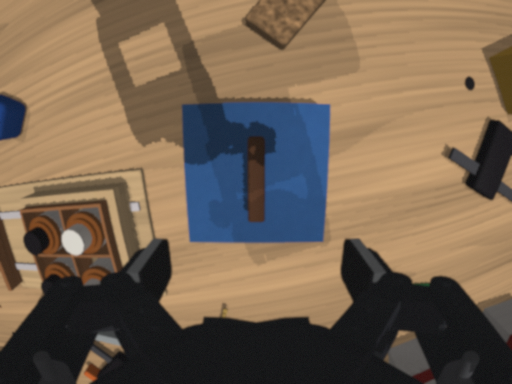

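View pics/w20c.png

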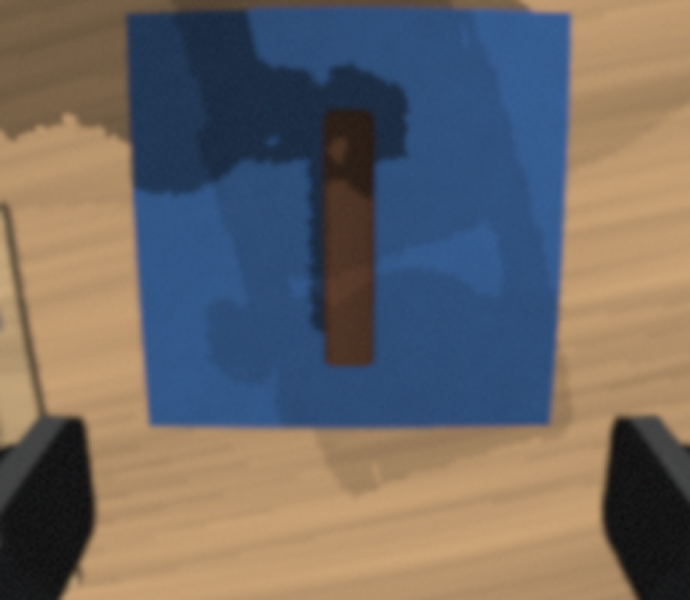

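```bash
python3 -c "
from h import *
d=snap('wrist')
A=lambda v:np.degrees(np.arctan2(v[1],v[0])).round(1)
P=lambda x,y,z: pt(d,140+(x+.5)/3-.5,100+(y+.5)/3-.5,z)
l=[P(*c,.057) for c in [(128,13),(572,13),(550,426),(150,426)]]
print([np.linalg.norm(l[i]-l[i-1]).round(3) for i in range(4)],np.mean(l,0),A(l[3]-l[0]),A(l[2]-l[1]),A(l[1]-l[0]),A(l[2]-l[3]))
a=P(348,109,.087);b=P(350,366,.087);print((a+b)/2,np.linalg.norm(a-b),A(b-a))
s,M=tool();print(A(M[:,0]))
print(delta([.4845,.152,.0685],np.radians(78)))"
```

```text
[np.float64(0.164), np.float64(0.164), np.float64(0.164), np.float64(0.164)] [0.4860736  0.15311057 0.057     ] -12.5 -12.4 77.6 77.5
[0.48431365 0.15307292 0.087     ] 0.09065530453927838 -12.0
77.6
[np.float64(0.0002), np.float64(-0.002), np.float64(0.1817), np.float64(-0.43)]
```

move_arm(deltas=[[[0.001, -0.001, 0.04, 0], [0.001, -0.001, 0.08, 0], [0.001, -0.001, 0.12, 0], [0.001, -0.001, 0.15, 0], [0.001, -0.001, 0.17, 0], [0.001, -0.001, 0.18, 0], [0.001, -0.001, 0.18, 0], [0.001, -0.001, 0.18, 0]]])

```text
t: 28.12
tcp_pos: [0.486, 0.1526, 0.0704]
tool_rot: [0.78, 0.626, 0.004, 0.006]
force: [0.5, 0.0, 0.2]
finger_gap: 1.001
```

```bash
python3 -c "
from h import *
d=snap('wrist','w21');s,M=tool();print(s['tcp_pos'],s['force'],s['finger_gap'])"
```

```text
[0.48653778 0.15263649 0.07111852] [-0.10896654 -0.43950828  0.92315789] 0.9986994094982099
```

move_arm(deltas=[[[0, 0, 0, 0], [0, 0, 0, 0], [0, 0, 0, 0], [0, 0, 0, 0], [0, 0, 0, 0], [0, 0, 0, 0], [0, 0, 0, 0], [0, 0, 0, 0]]], gripper=0, squeeze=70)

```text
t: 28.83
tcp_pos: [0.4868, 0.1525, 0.0718]
tool_rot: [0.779, 0.626, 0.005, 0.007]
force: [-1.4, -0.7, 5.9]
finger_gap: 0.198
```

move_arm(deltas=[[[0, 0, -0.04, 0], [0, 0, -0.08, 0], [0, 0, -0.12, 0], [0, 0, -0.14, 0], [0, 0, -0.14, 0], [0, 0, -0.14, 0], [0, 0, -0.14, 0]]])

```text
t: 29.42
tcp_pos: [0.4827, 0.1529, 0.2102]
tool_rot: [0.779, 0.626, 0.004, 0.006]
force: [-1.1, -1.1, -3.1]
finger_gap: 0.193
```

```bash
python3 -c "
from h import *
d=snap('wrist','w22');s,M=tool();print(s['tcp_pos'],s['force'],M[:,2])
print(delta([.5365,-.1185,.215],np.radians(81.7)))"
```

```text
[0.48254425 0.15283406 0.20976164] [-0.597534   -0.37487878 -3.35859942] [ 0.01207083 -0.00414051 -0.99991857]
[np.float64(-0.2534), np.float64(0.1112), np.float64(-0.0035), np.float64(-4.14)]
```

View pics/w22.png

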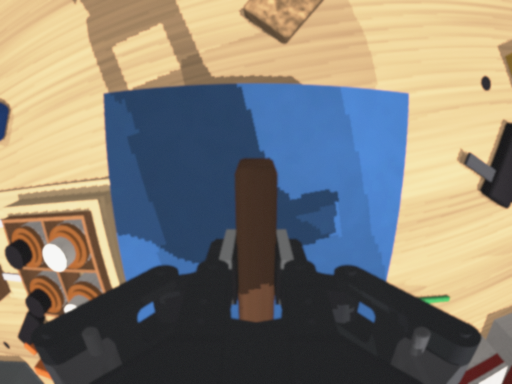

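```bash
python3 -c "
from h import *
d=snap('wrist');s,M=tool()
z=s['tcp_pos'][2]-.0718+.057
for u,v in [(105.5,94),(408,95),(256,84)]:
  p=pt(d,u,v,z);print(p,(M.T@(p-s['tcp_pos'])).round(4))
p=pt(d,256,158,z+.03);print('grip end',(M.T@(p-s['tcp_pos'])).round(4))
"
```

```text
[0.3849378  0.09263926 0.19483446] [-0.0798 -0.0827  0.0139]
[0.42046526 0.25149739 0.19483446] [ 0.083  -0.0822  0.0136]
[0.40208273 0.17172534 0.19483446] [ 0.0011 -0.0829  0.0138]
grip end [ 0.0011 -0.0498 -0.0158]
```

move_arm(deltas=[[[-0.253, 0.111, -0.003, -4], [-0.253, 0.111, -0.003, -4], [-0.253, 0.111, -0.003, -4], [-0.253, 0.111, -0.003, -4], [-0.253, 0.111, -0.003, -4], [-0.253, 0.111, -0.003, -4], [-0.253, 0.111, -0.003, -4], [-0.253, 0.111, -0.003, -4], [-0.253, 0.111, -0.003, -4], [-0.253, 0.111, -0.003, -4], [-0.253, 0.111, -0.003, -4], [-0.253, 0.111, -0.003, -4]]])

```text
t: 30.52
tcp_pos: [0.5359, -0.1165, 0.2138]
tool_rot: [0.757, 0.654, 0.003, 0.005]
force: [-0.3, -0.3, -3.6]
finger_gap: 0.195
```

```bash
python3 -c "
from h import *
d=snap('wrist','w23');s,M=tool();print(s['tcp_pos'],s['force'],M[:,2],np.degrees(np.arctan2(M[1,0],M[0,0])))
d=snap('scene');crop(d,170,90,320,250,'s23',4)
d=snap('top');crop(d,230,130,380,260,'t23',4)
print(delta([.5365,-.1185,.17],np.radians(81.7)))"
```

```text
[ 0.53607819 -0.11667085  0.21402925] [-0.26301284  0.26545989 -4.07388973] [ 0.0107974  -0.00353322 -0.99993546] 81.66926350523066
[np.float64(-0.0014), np.float64(-0.0002), np.float64(0.0444), np.float64(-0.04)]
```

View pics/w23.png

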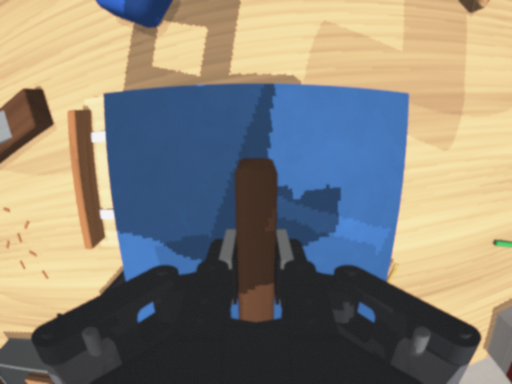

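View pics/s23.png

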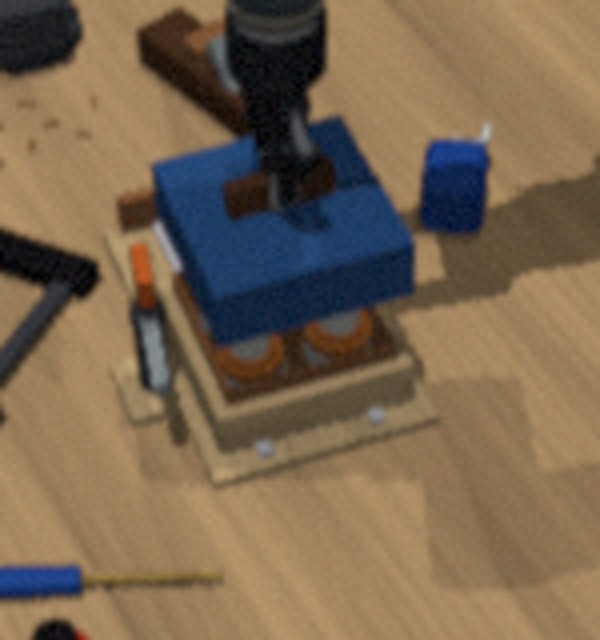

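move_arm(deltas=[[[-0.001, 0, 0.02, 0], [-0.001, 0, 0.04, 0], [-0.001, 0, 0.055, 0], [-0.001, 0, 0.055, 0], [-0.001, 0, 0.055, 0], [-0.001, 0, 0.055, 0]]])

```text
t: 31.17
tcp_pos: [0.5376, -0.1182, 0.1603]
tool_rot: [0.756, 0.654, 0.003, 0.006]
force: [0.5, 0.4, -1.5]
finger_gap: 0.191
```

```bash
python3 -c "
from h import *
s,M=tool();print(s['tcp_pos'],s['force'],M[:,2],np.degrees(np.arctan2(M[1,0],M[0,0])))
d=snap('scene');crop(d,190,110,290,210,'s24',6)
d=snap('top');crop(d,240,150,360,250,'t24',6)
d=snap('wrist','w24')"
```

```text
[ 0.53763615 -0.11823034  0.16027081] [ 0.48380368  0.36078757 -1.47534984] [ 0.01326001 -0.00470622 -0.99990101] 81.68816631448487
```

View pics/s24.png

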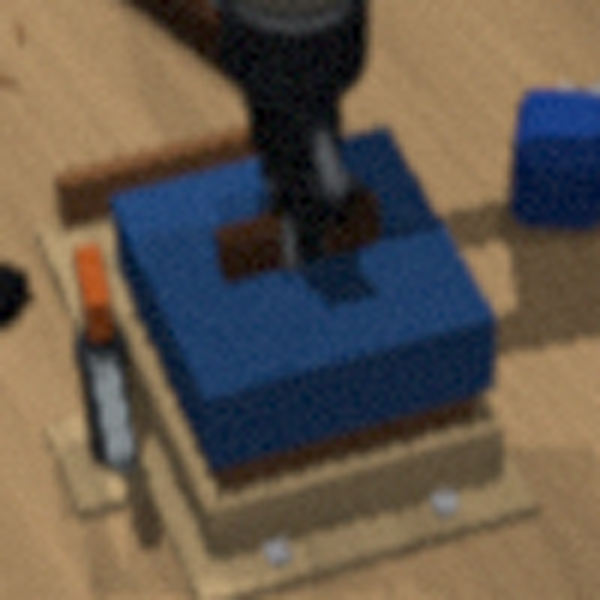

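View pics/t24.png

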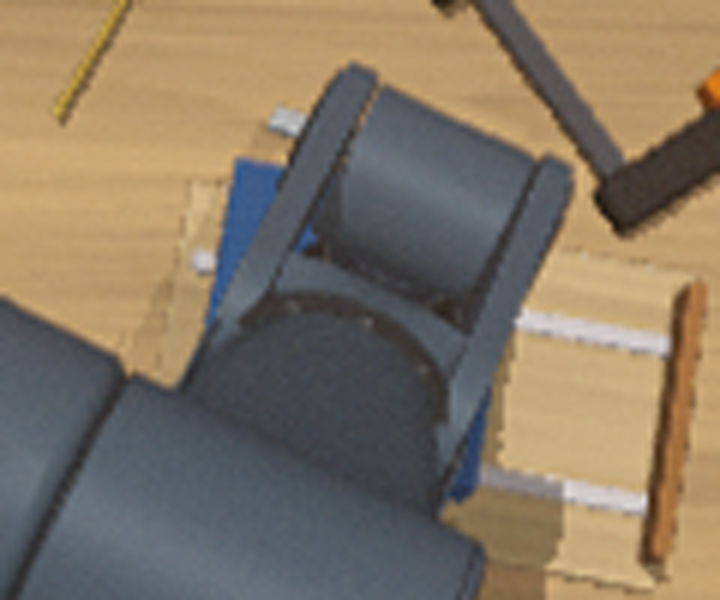

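View pics/w24.png

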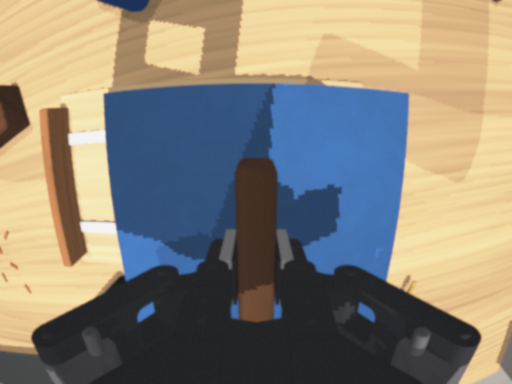

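```bash
python3 -c "
from h import *
d=snap('scene')
P=lambda x,y,z: pt(d,190+(x+.5)/6-.5,110+(y+.5)/6-.5,z)
x=np.array([.9895,-.1443]);y=np.array([.1443,.9895])
for a,b in [((217,472),(213,512)),((492,388),(501,428))]:
  p=P(*a,.0885);q=P(*b,.057);e=(p-q)[:2];print(p,q,'stn diff',e@x,e@y)
im=cv2.imread('pics/s24.png');cv2.imwrite('pics/s24z.png',cv2.resize(im[340:600,180:540],None,fx=2.2,fy=2.2))
"
```

```text
[ 0.62640448 -0.04812766  0.0885    ] [ 0.62994307 -0.04927518  0.057     ] stn diff -0.0036670229009514114 0.0006248519922402705
[ 0.46776059 -0.02912836  0.0885    ] [ 0.4630968  -0.02584296  0.057     ] stn diff 0.005088902762719807 -0.002577915614507623
```

View pics/s24z.png

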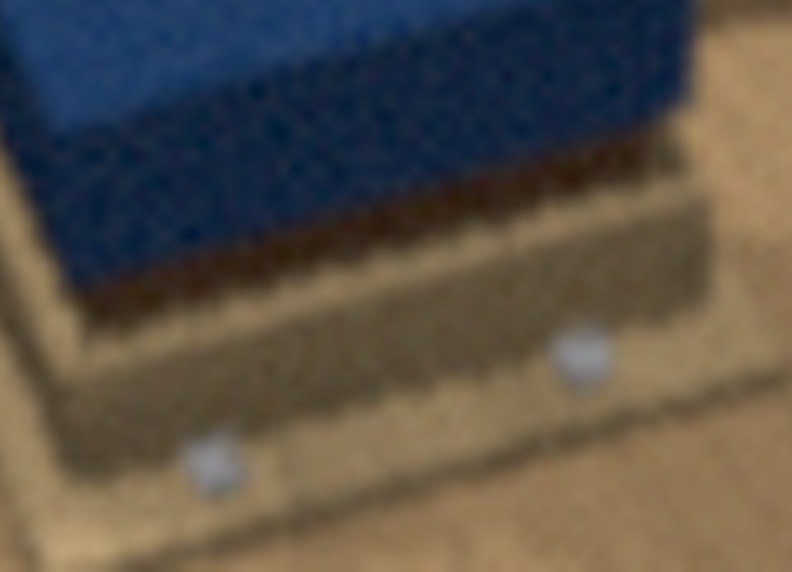

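move_arm(deltas=[[[-0.001, 0, 0.006, 0], [-0.0015, 0, 0.011, 0], [-0.0015, 0, 0.015, 0], [-0.0015, 0, 0.019, 0], [-0.0015, 0, 0.022, 0], [-0.0015, 0, 0.022, 0], [-0.0015, 0, 0.022, 0]]])

```text
t: 31.95
tcp_pos: [0.5375, -0.12, 0.1381]
tool_rot: [0.757, 0.654, 0.003, 0.006]
force: [0.3, -0.3, -3.4]
finger_gap: 0.194
```

Force unchanged (lid weight only): it is over the rim. Lower on.

move_arm(deltas=[[[0, 0, 0.004, 0], [0, 0, 0.007, 0], [0, 0, 0.009, 0], [0, 0, 0.01, 0], [0, 0, 0.01, 0], [0, 0, 0.01, 0]]])

```text
t: 32.45
tcp_pos: [0.5374, -0.12, 0.1288]
tool_rot: [0.757, 0.654, 0.003, 0.006]
force: [-3.0, -0.6, 5.0]
finger_gap: 0.197
```

```bash
python3 -c "
from h import *
s,M=tool();print(s['tcp_pos'],s['force'],M[:,2])
d=snap('scene');crop(d,190,110,290,210,'s25',6)"
```

```text
[ 0.53735509 -0.11998695  0.1287757 ] [-2.97086394 -0.59536925  5.04775344] [ 0.01282827 -0.00461805 -0.99990705]
```

View pics/s25.png

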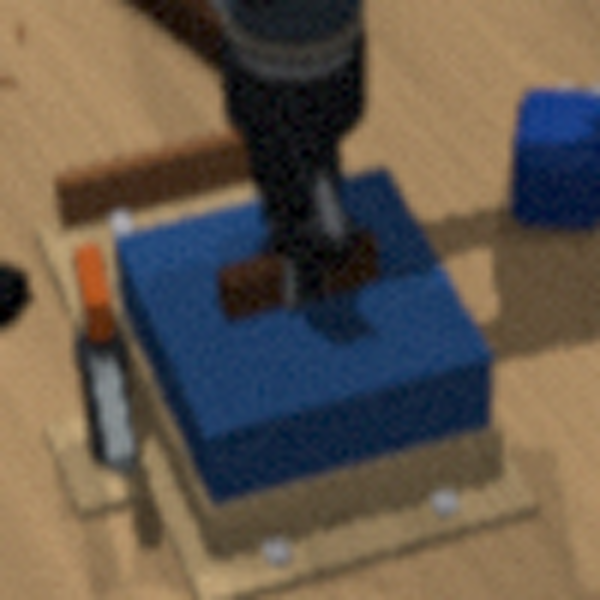

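move_arm(deltas=[[[0, 0, 0, 0], [0, 0, 0, 0], [0, 0, 0, 0], [0, 0, 0, 0], [0, 0, -0.03, 0], [0, 0, -0.07, 0], [0, 0, -0.11, 0], [0, 0, -0.14, 0], [0, 0, -0.14, 0], [0, 0, -0.14, 0], [0, 0, -0.14, 0]]], gripper=1)

```text
t: 33.42
tcp_pos: [0.535, -0.1191, 0.2682]
tool_rot: [0.757, 0.654, 0.003, 0.005]
force: [-0.3, -0.0, 0.3]
finger_gap: 0.998
```

```bash
python3 -c "
from h import *
d=snap('wrist','w26');s,M=tool();print(s['tcp_pos'],M[:,2],s['q'])
d=snap('scene');crop(d,190,110,290,210,'s26',6)
x=np.array([.9895,-.1443,0]);y=np.array([.1443,.9895,0])
b=np.array([.535,-.118,0])+y*.15;print('behind',b,delta([b[0],b[1],.25],np.radians(81.7)))"
```

```text
[ 0.53460005 -0.11894016  0.26738824] [ 0.01016871 -0.00345271 -0.99994234] [-4.23564411e-01  3.85691323e-01  1.60199104e+00  1.13396522e-03
  1.14322112e+00 -1.84931022e+00]
behind [0.556645 0.030425 0.      ] [np.float64(0.151), np.float64(0.0001), np.float64(0.0168), np.float64(-0.04)]
```

View pics/w26.png

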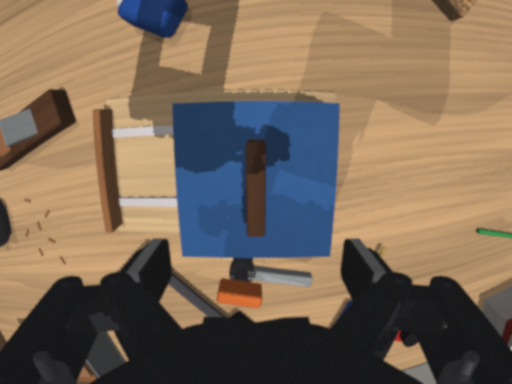

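View pics/s26.png

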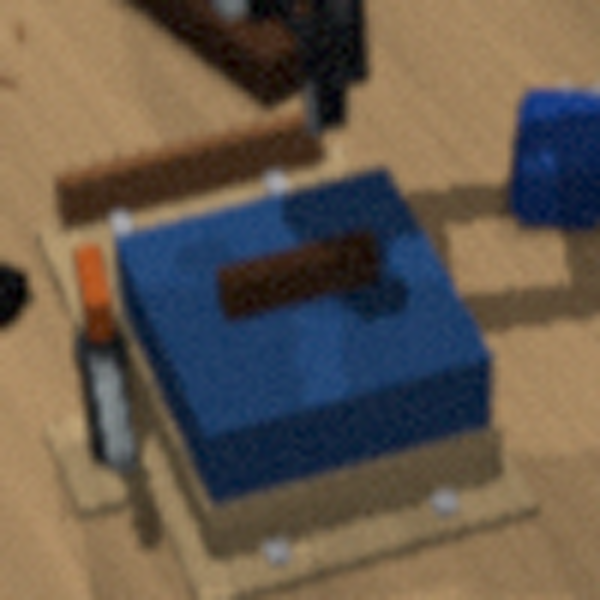

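```bash
python3 -c "
from h import *
print(delta([.545,.025,.2],np.radians(-8.3)))"
```

```text
[np.float64(0.144), np.float64(-0.0112), np.float64(0.0667), np.float64(89.96)]
```

move_arm(deltas=[[[0.144, -0.011, 0.066, 90], [0.144, -0.011, 0.066, 90], [0.144, -0.011, 0.066, 90], [0.144, -0.011, 0.066, 90], [0.144, -0.011, 0.066, 90], [0.144, -0.011, 0.066, 90], [0.144, -0.011, 0.066, 90], [0.144, -0.011, 0.066, 90], [0.144, -0.011, 0.066, 90], [0.144, -0.011, 0.066, 90], [0.144, -0.011, 0.066, 90], [0.144, -0.011, 0.066, 90], [0.144, -0.011, 0.066, 90], [0.144, -0.011, 0.066, 90], [0.144, -0.011, 0.066, 90], [0.144, -0.011, 0.066, 90]]], gripper=0)

```text
t: 34.85
tcp_pos: [0.5446, 0.025, 0.1997]
tool_rot: [0.997, -0.072, 0.004, 0.001]
force: [0.1, 0.3, -0.8]
finger_gap: -0.0
```

```bash
python3 -c "
from h import *
d=snap('wrist','w27');s,M=tool();print(s['tcp_pos'],M[:,2],s['finger_gap'])
print(delta([.545,.025,.058],np.radians(-8.3)))"
```

```text
[0.54476996 0.0249966  0.19997841] [ 0.0080493  -0.00286642 -0.9999635 ] -0.0008418815307473654
[np.float64(-0.001), np.float64(-0.0003), np.float64(0.142), np.float64(0.05)]
```

View pics/w27.png

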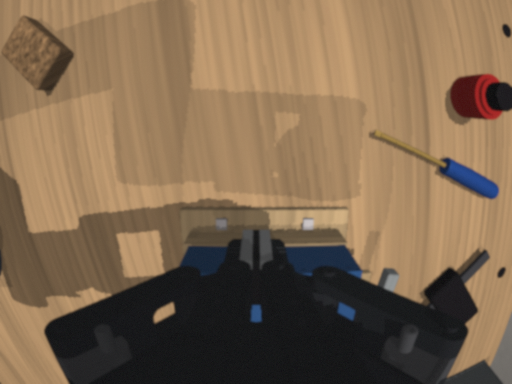

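move_arm(deltas=[[[-0.001, 0, 0.04, 0], [-0.001, 0, 0.08, 0], [-0.001, 0, 0.11, 0], [-0.001, 0, 0.13, 0], [-0.001, 0, 0.142, 0], [-0.001, 0, 0.142, 0], [-0.001, 0, 0.142, 0]]])

```text
t: 35.48
tcp_pos: [0.5446, 0.0248, 0.0573]
tool_rot: [0.997, -0.071, 0.003, 0.001]
force: [0.5, -0.4, -0.3]
finger_gap: -0.001
```

move_arm(deltas=[[[0, 0.01, 0, 0], [0, 0.02, 0, 0], [0, 0.03, 0, 0], [0, 0.04, 0, 0], [0, 0.05, 0, 0], [0, 0.06, 0, 0], [0, 0.06, 0, 0]]])

```text
t: 36.07
tcp_pos: [0.5363, -0.0369, 0.0579]
tool_rot: [0.997, -0.072, 0.004, 0.001]
force: [0.4, -0.1, 0.2]
finger_gap: -0.004
```

```bash
python3 -c "
from h import *
d=snap('wrist','w28');s,M=tool();print(s['tcp_pos'],M[:,2],s['force'])
d=snap('scene');crop(d,190,90,290,210,'s28',5)"
```

```text
[ 0.53611622 -0.03620205  0.0577303 ] [ 0.00699607 -0.00319874 -0.99997041] [ 0.9340901  -0.06514798  0.01056878]
```

View pics/s28.png

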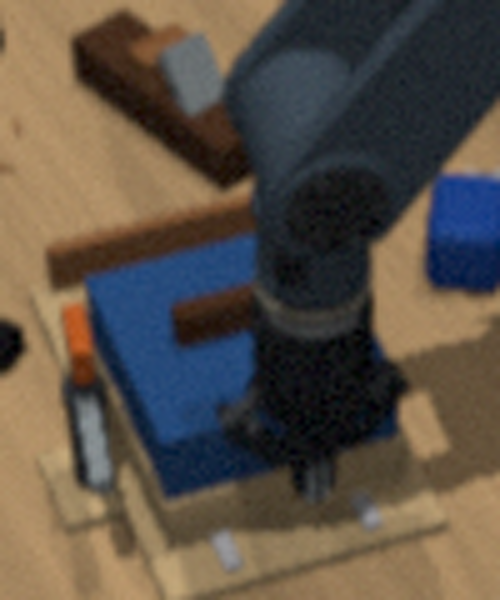

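View pics/w28.png

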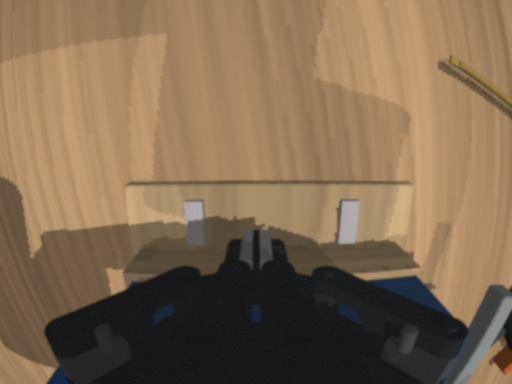

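move_arm(deltas=[[[0, 0.012, 0, 0], [0, 0.024, 0, 0], [0, 0.036, 0, 0], [0, 0.048, 0, 0], [0, 0.06, 0, 0], [0, 0.07, 0, 0], [0, 0.08, 0, 0], [0, 0.08, 0, 0]]])

```text
t: 36.83
tcp_pos: [0.5247, -0.1175, 0.0577]
tool_rot: [0.997, -0.073, 0.004, 0.002]
force: [0.2, 0.2, 0.2]
finger_gap: 0.001
```

move_arm(deltas=[[[0, 0.003, 0, 0], [0, 0.006, 0, 0], [0, 0.009, 0, 0], [0, 0.012, 0, 0], [0, 0.012, 0, 0]]])

```text
t: 37.25
tcp_pos: [0.5232, -0.1299, 0.0578]
tool_rot: [0.997, -0.073, 0.004, 0.002]
force: [0.2, 0.0, 0.1]
finger_gap: -0.002
```

```bash
python3 -c "
from h import *
d=snap('wrist','w29');s,M=tool();print(s['tcp_pos'],M[:,2],s['force'])
d=snap('scene');crop(d,190,90,290,210,'s29',5)"
```

```text
[ 0.52319914 -0.12987424  0.05787303] [ 0.00800276 -0.00557029 -0.99995246] [-0.01279066 -0.68190477  0.25070239]
```

View pics/s29.png

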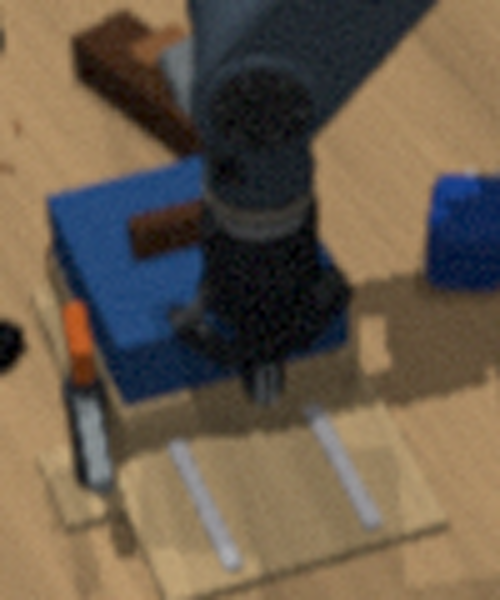

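move_arm(deltas=[[[0, 0.002, 0, 0], [0, 0.004, 0, 0], [0, 0.006, 0, 0], [0, 0.006, 0, 0]]])

```text
t: 37.68
tcp_pos: [0.5224, -0.1343, 0.0579]
tool_rot: [0.997, -0.073, 0.004, 0.001]
force: [2.8, 7.4, 0.8]
finger_gap: -0.002
```

move_arm(deltas=[[[0, 0.003, 0, 0], [0, 0.004, 0, 0], [0, 0.004, 0, 0]]])

```text
t: 37.93
tcp_pos: [0.5223, -0.1345, 0.0579]
tool_rot: [0.997, -0.075, 0.004, -0.002]
force: [6.3, 15.9, 0.3]
finger_gap: 0.004
```

```bash
python3 -c "
from h import *
s,M=tool();print(s['tcp_pos'],s['force'])
d=snap('wrist','w30')"
```

```text
[ 0.5222927  -0.13451803  0.05792768] [ 6.25167825 15.88313062  0.3044143 ]
```

Home (16 N, no more motion). Back off, then rise.

move_arm(deltas=[[[0, -0.02, 0, 0], [0, -0.06, 0, 0], [0, -0.09, -0.03, 0], [0, -0.09, -0.07, 0], [0, -0.09, -0.11, 0], [0, -0.09, -0.15, 0], [0, -0.09, -0.19, 0], [0, -0.09, -0.2, 0], [0, -0.09, -0.2, 0], [0, -0.09, -0.2, 0]]])

```text
t: 38.82
tcp_pos: [0.5335, -0.0464, 0.2582]
tool_rot: [0.997, -0.075, 0.005, -0.001]
force: [-0.2, -0.4, -0.5]
finger_gap: 0.001
```

```bash
python3 -c "
from h import *
d=snap('wrist','w31');s,M=tool();print(s['tcp_pos'],s['q'],M[:,2],np.degrees(np.arctan2(M[1,0],M[0,0])))
d=snap('top');crop(d,240,130,380,250,'t31',5)"
```

```text
[ 0.53270908 -0.04606373  0.25685802] [-0.29794822  0.38214179  1.64234973  0.00520575  1.11216619 -0.15054595] [ 0.00609285  0.00301185 -0.9999769 ] -8.577538423966441
```

View pics/w31.png

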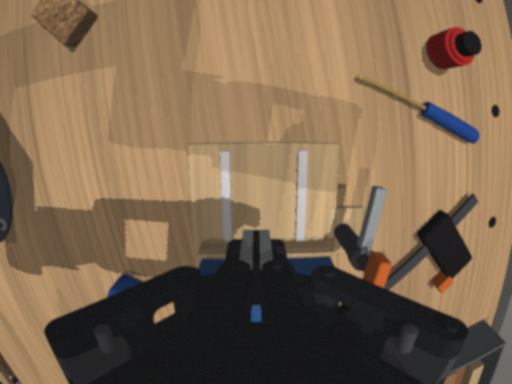

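View pics/t31.png

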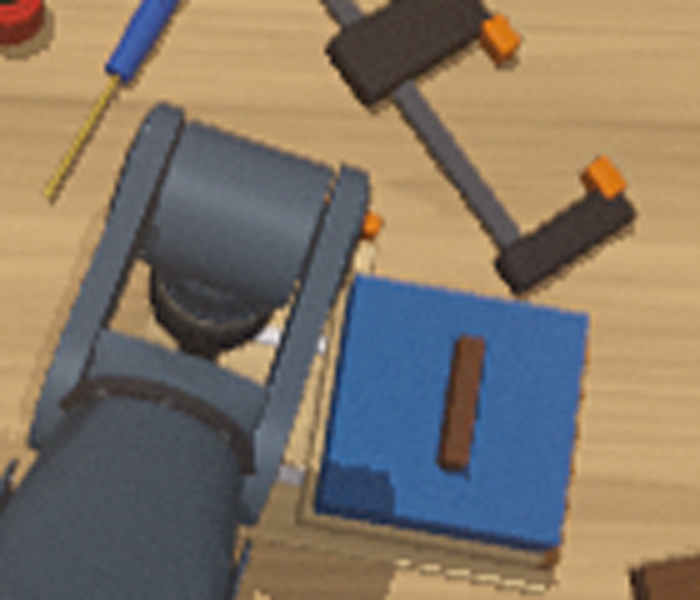

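```bash
python3 -c "
from h import *
print(delta([.644,-.151,.25],np.radians(-17.5)))"
```

```text
[np.float64(0.126), np.float64(0.0872), np.float64(0.0062), np.float64(8.92)]
```

move_arm(deltas=[[[0.126, 0.087, 0.006, 9], [0.126, 0.087, 0.006, 9], [0.126, 0.087, 0.006, 9], [0.126, 0.087, 0.006, 9], [0.126, 0.087, 0.006, 9], [0.126, 0.087, 0.006, 9], [0.126, 0.087, 0.006, 9], [0.126, 0.087, 0.006, 9]]], gripper=1)

```text
t: 39.58
tcp_pos: [0.6425, -0.1495, 0.2488]
tool_rot: [0.988, -0.153, 0.0, -0.003]
force: [0.7, 0.2, 1.4]
finger_gap: 1.003
```

```bash
python3 -c "
from h import *
d=snap('wrist','w32');s,M=tool();print(s['tcp_pos'],M[:,2])
hsv=cv2.cvtColor(d['img'],cv2.COLOR_RGB2HSV);H,S,V=[hsv[...,i].astype(int) for i in range(3)]
for c,st in blobs((H<14)&(S>170)&(V>100),200): print(c,st,pt(d,*c,.15))
print(delta([.644,-.151,.138],np.radians(-17.5)))"
```

```text
[ 0.64271024 -0.1494472   0.24938803] [ 0.0019034   0.00482884 -0.99998653]
[258.53404255 200.11276596] [250 173  18  56 940] [ 0.6442262  -0.14957374  0.15      ]
[409.03125 223.71875] [400 214  19  21 224] [ 0.76995615 -0.21348049  0.15      ]
[np.float64(0.0017), np.float64(0.0017), np.float64(0.1114), np.float64(-0.03)]
```

View pics/w32.png

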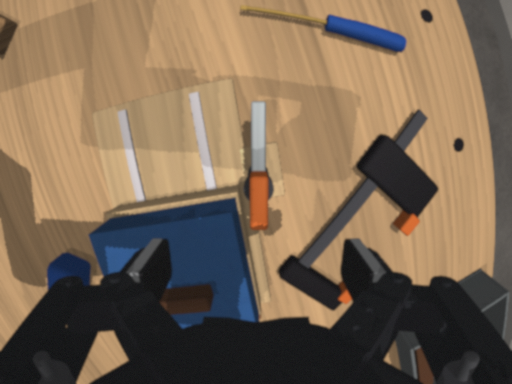

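move_arm(deltas=[[[0.002, 0.001, 0.04, 0], [0.002, 0.001, 0.08, 0], [0.002, 0.001, 0.1, 0], [0.002, 0.001, 0.112, 0], [0.002, 0.001, 0.112, 0], [0.002, 0.001, 0.112, 0]]])

```text
t: 40.13
tcp_pos: [0.6448, -0.1501, 0.138]
tool_rot: [0.988, -0.152, 0.001, -0.002]
force: [0.6, -0.3, 0.3]
finger_gap: 1.0
```

move_arm(deltas=[[[0, 0, 0, 0], [0, 0, 0, 0], [0, 0, 0, 0], [0, 0, 0, 0], [0, 0, 0, 0], [0, 0, 0, 0], [0, 0, 0, 0], [0, 0, 0, 0]]], gripper=0, squeeze=40)

```text
t: 40.8
tcp_pos: [0.6447, -0.1502, 0.1387]
tool_rot: [0.988, -0.152, 0.001, -0.002]
force: [-2.2, 0.8, 4.2]
finger_gap: 0.174
```

move_arm(deltas=[[[0, 0, 0, -6], [0, 0, 0, -12], [0, 0, 0, -18], [0, 0, 0, -24], [0, 0, 0, -30], [0, 0, 0, -36], [0, 0, 0, -42], [0, 0, 0, -48], [0, 0, 0, -54], [0, 0, 0, -60], [0, 0, 0, -66], [0, 0, 0, -72], [0, 0, 0, -78], [0, 0, 0, -84], [0, 0, 0, -90], [0, 0, 0, -95], [0, 0, 0, -99], [0, 0, 0, -100], [0, 0, 0, -100], [0, 0, 0, -100]]])

```text
t: 42.47
tcp_pos: [0.6413, -0.1522, 0.1387]
tool_rot: [0.751, 0.66, -0.001, -0.002]
force: [-8.4, -4.9, 6.2]
finger_gap: 0.167
```

```bash
python3 -c "
from h import *
d=snap('wrist','w33');s,M=tool();print(s['tcp_pos'],s['force'],s['ft_torque'],np.degrees(np.arctan2(M[1,0],M[0,0])))"
```

```text
[ 0.6412912  -0.15218808  0.13865846] [-7.77022576 -5.12305872  6.49984752] [-0.83490714  1.37681604  0.08965057] 82.57328212130773
```

View pics/w33.png

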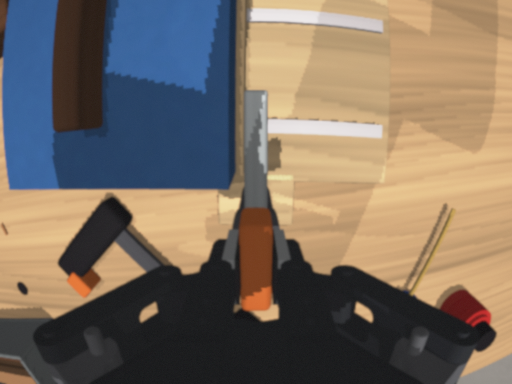

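Bar lies straight behind the box. Release, rise and verify.

move_arm(deltas=[[[0, 0, 0, 0], [0, 0, 0, 0], [0, 0, 0, 0], [0, 0, 0, 0], [0, 0, -0.04, 0], [0, 0, -0.08, 0], [0, 0, -0.12, 0], [0, 0, -0.16, 0], [0, 0, -0.16, 0], [0, 0, -0.16, 0], [0, 0, -0.16, 0]]], gripper=1)

```text
t: 43.43
tcp_pos: [0.6419, -0.152, 0.2984]
tool_rot: [0.751, 0.66, -0.001, -0.003]
force: [0.2, -0.5, -1.5]
finger_gap: 1.002
```

```bash
python3 -c "
from h import *
A=lambda v:np.degrees(np.arctan2(v[1],v[0])).round(1)
d=snap('wrist','w34');s,M=tool();print(s['t'],s['tcp_pos'],s['force'])
crop(d,80,30,330,300,'w34c',3)"
```

```text
43.4833 [ 0.64139852 -0.15181409  0.29712661] [-0.332448   -0.18352463 -0.0375449 ]
```

View pics/w34c.png

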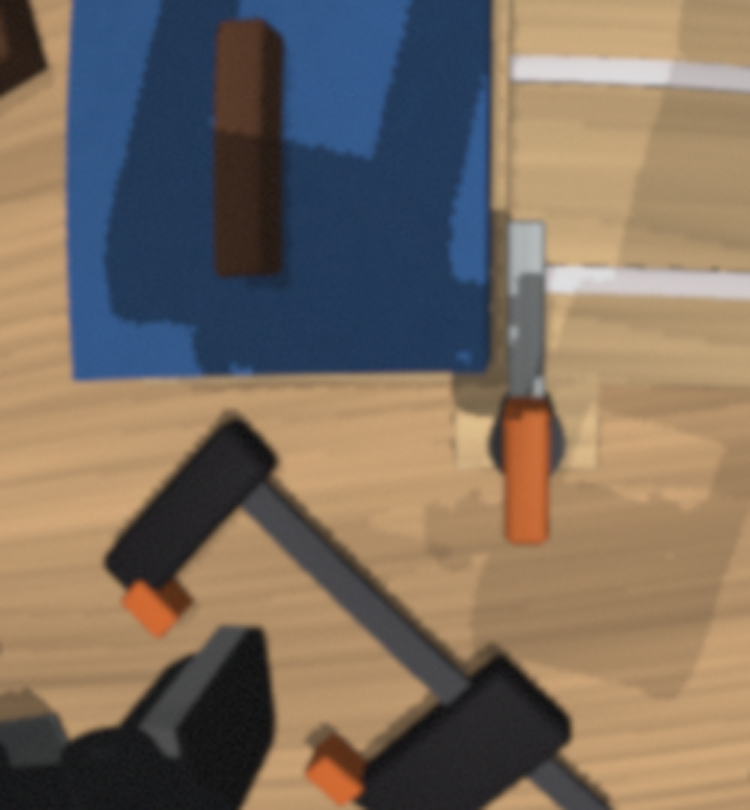

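```bash
python3 -c "
from h import *
A=lambda v:np.degrees(np.arctan2(v[1],v[0])).round(1)
d=snap('wrist')
P=lambda x,y,z: pt(d,80+(x+.5)/3-.5,30+(y+.5)/3-.5,z)
a,b=P(526,222,.101),P(527,395,.101);print('bar',A(a-b))
l=[P(491,20,.114),P(490,370,.114),P(75,378,.114)];print('lid',A(l[0]-l[1]),A(l[1]-l[2]),np.linalg.norm(l[1]-l[2]))
s0=(P(512,70,.057));x=np.array([.9895,-.1443,0]);y=np.array([.1443,.9895,0])
ax=np.array([.644,-.151,0])
st=lambda p:(((p-ax)@x+.112).round(4),((p-ax)@y+.036).round(4))
print('lid corners stn',[st(p) for p in l],'ledge edge',st(s0),'grip ctr',st((P(248,20,.144)+P(240,272,.144))/2),'bar',st(a),st(b))
d=snap('scene');crop(d,180,80,290,210,'s34',5)
d=snap('top');crop(d,240,130,380,250,'t34',5)"
```

```text
bar 172.9
lid 172.3 82.1 0.16386814432189992
lid corners stn [(np.float64(-0.0471), np.float64(0.0206)), (np.float64(0.0806), np.float64(0.022)), (np.float64(0.0818), np.float64(-0.1418))] ledge edge (np.float64(-0.0411), np.float64(0.0273)) grip ctr (np.float64(0.0008), np.float64(-0.0597)) bar (np.float64(0.0267), np.float64(0.0341)) (np.float64(0.0913), np.float64(0.0355))
```

View pics/s34.png

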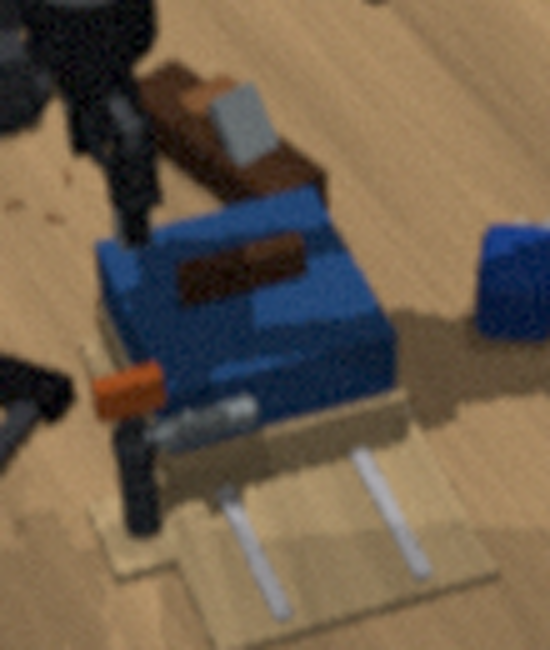

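View pics/t34.png

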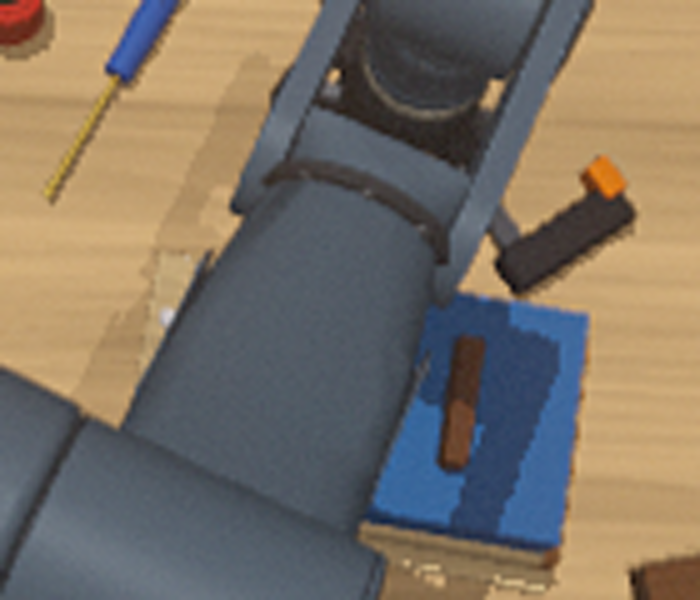

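```bash
python3 -c "
from station import manip
print(manip.sign_off())"
```

```text
the job is handed in; nothing more can be done
None
```

The job is done and handed in at about 43.5 s of the 200 s; the hand-in gave no verdict.

I swung the clamp bar clear and stood all four pots (two white caps, two black) upright, one to each cell. I then seated the lid, pushed the box home until it met the stop (16 N, no further movement), and turned the bar back across behind it. The red look-alike and the other tools were never touched.

**Last checks, from wrist-camera pictures with the gripper clear:**
- **Lid:** its wooden grip sits at x = +1 mm, y = −60 mm in the station frame, where home is 0 and −60. Its edges agree with that within about 2 mm, and it looks level on the ledge.
- **Box:** its +y face is at about 27 mm, against 26 mm when fully home.
- **Clamp:** about 1.94 rad, just past straight across (1.92) and above the 1.72 needed.
- **Pots:** before the lid went on, the caps measured within about 7 mm of their cell centres. They can't be seen under the lid, so I did not check them again.

**Disagreements:**
- The top camera put points 3 to 6 mm away from the wrist camera along y. I used the wrist camera throughout.
- The scene camera suggested the hovering lid was about 3 mm too far along +y, so I moved it 1.5 mm before lowering; it went on without catching.

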